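# Punch-mark silver bars in a jeweller's jig

### The arm

A 6-joint arm with a two-finger parallel gripper is mounted at the origin on the work surface. World frame = base frame: x ahead of the robot, y to its left, z up, the work surface at z = 0. Lengths are in mm, angles in degrees, forces in N, time in s.
With the tool pointing down it reaches from about 300 to 850 mm from the base axis. Payload 4.2 kg.
Tool frame: the origin (TCP) lies at the very end of the fingers, on their centre line; the grasp point (between the pads) lies 19 mm behind it; z points along the fingers, y is the line along which they close (so a half turn about z gives the same grasp; the last joint's range is limited). The gripper opens to 91 mm and grips with 3 to 60 N. Pads are 32 mm wide; open, the fingers measure 118 mm over their backs; the gripper's body (76 mm by 178 mm) begins 60 mm behind the grasp point.
Start: joints at [63.885, 18.312, 89.639, -0, 72.044, -1.146], TCP at [242.732, 521.272, 213.976] pointing down, gripper open.
Joint ranges: [-177.97, 177.97], [-48.28, 115.42], [12.27, 149.76], [-77.06, 257.06], [2.81, 150.46], [-146.56, 146.56]. Speed limits (degrees/s): [147.25, 147.25, 180, 180, 180, 180].

### API

Orientations are given as [roll, pitch, yaw] about the fixed x, y, z axes, in that order (R = Rz(yaw) Ry(pitch) Rx(roll)).
In Python, from workcell import env, grab_frame gives the robot as it stands. The module is installed in compiled form; this text tells all that it offers.
- The arm moves only by the tool move_arm, never from a script. Its argument "plan" is a list of rows, each an object of numbers: "tx", "ty", "tz": the shift along the tool's x, y, z in cm; "wx", "wy", "wz": the turn, a rotation vector about the tool's x, y, z in rad. In form: [{"tx": .., "ty": .., "tz": .., "wx": .., "wy": .., "wz": ..}, ...]. A call has 1 to 12 rows; each row shifts and turns the commanded pose from where the row before left it, along the tool's axes as they then stand; what a row does not reach is not made up. A row lasts 1/12 s, in which the tool goes at most 41.7 mm and 7.16 degrees, less where a joint would pass 70% of its speed; a pose out of reach is approached as far as the arm can. A call is refused whole if a number of a shift passes 4.17 or a number of a turn 0.125, either way. A call with a gripper value outside its range is refused whole. "gripper" is the finger opening in cm, from 0 to 9.12, set as the call begins (left out, the last holds). The fingers move at their own pace and stop on an object; "force" is the grip in N (left out, the last holds). Time passes only in rows, so rows that do not move let the fingers close. It gives the time, the measured TCP pose, the force, the opening and the grip force at its end, in the units of the state.
- env.state(): the state, without advancing time (a new reading comes with each control period).
- grab_frame(name): name is "scene" or "top" or "wrist"; returns a dict with "color" (400x640x3 uint8, red, green, blue), "vfov" (degrees; the focal length in pixels is half the picture's height over the tangent of half this angle, whatever the lens; pixels are square), "cx", "cy" (the principal point, pixels), "k1" (the pictures are not rectified: a ray, as slopes to the right and down, at radius r is drawn at 1 + k1 r^2 times it, then the intrinsics apply), "view" (4x4, takes a point from world to camera coordinates). Camera axes: x right, y up, looking along -z (the intrinsics and any distortion apply to the point x, -y, -z); pixel columns grow to the right and rows downward; lengths in mm; the calibration is good to about 2 mm. A picture is of the moment at which its call begins. There is no depth.
- env.job_done(): hands the job in; it is judged then, once.
The state is a dict: "time_s": time; "qpos": joint angles; "qvel": joint speeds; "effort": joint torques, N m; "ee_pos": TCP position; "ee_rot": TCP orientation; "force": force on the tool from outside, world axes, zero at the start; "torque": the same for the moment, N m; "gripper_width": finger opening in mm; "gripper_force": force on a finger pad.
Only numpy, scipy, OpenCV 4.12 (cv2) and the standard library are available. Lean on these libraries where they do the work, as an engineer would, in place of code of your own. Each camera call takes 0.05 s, during which the arm holds its last target. There are 200 camera calls.

### The job

Mark every silver bar lying on the bench with the punch arm of the small jig, one at a time from the shortest to the longest: slide the bar lengthwise from the jig's open front under the low bridge until it is hard against the end stop and flush along the side fence, let go of it, and swing the punch arm over onto it so that the punch rests on the bar for a good two seconds. Then swing the arm back past upright, draw the bar out again and lay it flat on the floor of the wooden tray, not on top of another bar. Finish with all bars in the tray and the arm standing open, and leave the tin, the bottle and the tape roll where they are.

Things in the scene. Friction and masses are not known exactly. Their poses are not given: they have to be found in the camera images.
- jig: steel marking jig, fixed; place and yaw vary. Origin: centre of the underside of its base plate, 220 (x) x 100 (y) x 8 mm. Jig x points away from the robot, the way bars slide in; the plate in front of the bridge (x below 0) is open. Side fence on +y: x 0 to 50, face at y = 8, top z = 29. End stop: face at x = 50, y -28 to 24, top z = 28 (all mm, jig frame)
- bridge (a point): middle of the bridge's underside over the gap, jig frame (11, -7, 29) mm. The bridge is 22 mm long in x, its underside 21 mm above the plate, its top at z = 37, y -36 to 24. The gap below it is 30 mm wide, from the face of its post (y = -22) to the fence (y = 8)
- home (a point): point of the end stop met by the centre line of a bar lying home on the plate against stop and fence: jig frame (50, 0, 16) mm, axes as the jig's. A bar that is home has its centre half its length in front of this point (-x)
- punch (a joint): angle of the punch arm (rad): 0 = level, pointing to the robot (-x of the jig), punch just on a bar lying home; grows as it swings up and back; 1.57 = upright; 2.0 = open rest, leaning away from the robot. Without a bar it sinks to -0.25. Gravity keeps it on either side. Pivot at jig (80, 0, 60) mm, axis along y, between two cheeks (x 69 to 91, |y| below 15, up to z = 70)
- grip (a point): centre of the black cross grip at the end of the arm, 110 mm from the pivot: a cylinder 20 mm in diameter, 30 mm long along the jig's y (the arm's shank is 12 mm wide). Fingers closing along y hold it by its end faces from above at any arm angle. It moves with the arm
- foot (a point): tip of the brass punch under the arm, 14 mm in diameter and 32 mm long, 45 mm from the pivot; this point is the centre of its lower face, which bears on the bar's top
- tray: open wooden tray, fixed, 190 x 190 x 25 mm outside, walls and floor 5 mm; its place and yaw vary. Origin: centre of its underside, z up
- tray_in (a point): centre of the tray's inner floor, axes as the tray's
- bar_short: the shortest bar: plain silver-coloured metal, 100 x 16 x 16 mm (the three kinds are 100, 120 and 140 mm long), 0.2 to 0.3 kg; origin at its centre, x along its length. May be absent
- bar_middle: the middle bar: plain silver-coloured metal, 120 x 16 x 16 mm (the three kinds are 100, 120 and 140 mm long), 0.2 to 0.3 kg; origin at its centre, x along its length. May be absent
- bar_long: the longest bar: plain silver-coloured metal, 140 x 16 x 16 mm (the three kinds are 100, 120 and 140 mm long), 0.2 to 0.3 kg; origin at its centre, x along its length. May be absent
- tin: bystander: round blue tin, 68 mm in diameter, 20 mm high; origin under its centre
- bottle: bystander: white bottle, 40 mm in diameter, 120 mm high; origin under its centre
- tape: bystander: yellow tape roll, 90 mm in diameter, 22 mm high; origin under its centre
There are look-alikes about, which are no part of the job. Leave any black or turquoise look-alike of the bar_long alone.

How it is judged (in metres and radians):
On the way, in this order (a step that is already met when the one before it is completed fails the run):
1. the shortest bar lies released, home against end stop and fence, under the resting punch for 1 s (x of bar_short in the frame of home between -0.054 and -0.046 m and y of bar_short in the frame of home between -0.0035 and 0.0035 m and angle between the x axis of bar_short and the x axis of home, either way round below 0.07 rad and contact force between punch and bar_short above 1.5 N and contact force between the fingers and bar_short below 0.5 N), for 1 s.
2. the middle bar lies released, home against end stop and fence, under the resting punch for 1 s (x of bar_middle in the frame of home between -0.064 and -0.056 m and y of bar_middle in the frame of home between -0.0035 and 0.0035 m and angle between the x axis of bar_middle and the x axis of home, either way round below 0.07 rad and contact force between punch and bar_middle above 1.5 N and contact force between the fingers and bar_middle below 0.5 N), for 1 s.
3. the longest bar lies released, home against end stop and fence, under the resting punch for 1 s (x of bar_long in the frame of home between -0.074 and -0.066 m and y of bar_long in the frame of home between -0.0035 and 0.0035 m and angle between the x axis of bar_long and the x axis of home, either way round below 0.07 rad and contact force between punch and bar_long above 1.5 N and contact force between the fingers and bar_long below 0.5 N), for 1 s.
At the end, for the whole second after the job is handed in: every bar that was present lies flat on the tray's inner floor (centre inside the tray, at most 13 mm above the floor) and at rest, and the punch arm stands open beyond 1.65 rad (x of bar_short in the frame of tray_in between -0.085 and 0.085 m and y of bar_short in the frame of tray_in between -0.085 and 0.085 m and z of each of bar_short, bar_middle, bar_long in the frame of tray_in below 0.013 m and linear speed of each of bar_short, bar_middle, bar_long below 0.02 m/s and x of bar_middle in the frame of tray_in between -0.085 and 0.085 m and y of bar_middle in the frame of tray_in between -0.085 and 0.085 m and x of bar_long in the frame of tray_in between -0.085 and 0.085 m and y of bar_long in the frame of tray_in between -0.085 and 0.085 m and value of joint punch above 1.65 rad); the robot touches nothing.
It fails at once if the round tin is pushed more than 30 mm or tipped (distance of tin from where it was at the start of the episode above 0.03 m or angle between tin's own z axis and vertical above 0.5 rad).
It fails at once if the bottle is pushed more than 30 mm or tipped (distance of bottle from where it was at the start of the episode above 0.03 m or angle between bottle's own z axis and vertical above 0.5 rad).
It fails at once if the tape roll is pushed more than 30 mm or tipped (distance of tape from where it was at the start of the episode above 0.03 m or angle between tape's own z axis and vertical above 0.5 rad).
Of bar_short, bar_middle, bar_long only 2 to 3 are there at a start; the rules pass over those that are not, and their reading is None.
At some moment in a run one of bar_short, bar_middle, bar_long may be knocked a few centimetres aside while the robot is not near it.
Once in a run the grip may slacken for a moment while it holds something.
It also fails if it takes over 210 s, if anything falls off the work surface, if the arm or the gripper's body presses on something with over 40 N, if the wrist force passes 120 N, or if a joint passes its speed limit or range.

## Working session

There is one attempt and no reset: what is moved stays moved. The work goes in short steps, Python scripts to look and compute and a tool call to move; the robot and the scene stay as the last step left them, time stands still between calls to the robot, and variables do not carry over. Pictures are saved under pics/ and viewed, at most 14 in all, crops included, and the job is handed in when it is done.

Besides the shell and the picture viewer there is one more tool, called after ">>>" in YAML: its name, and indented under it one key for each argument. move_arm: Moves the arm, as the interface text tells. Its arguments: {"type":"object","properties":{"plan":{"type":"array","items":{"type":"object","properties":{"tx":{"type":"number"},"ty":{"type":"number"},"tz":{"type":"number"},"wx":{"type":"number"},"wy":{"type":"number"},"wz":{"type":"number"}}}},"gripper":{"type":"number"},"force":{"type":"number"}},"required":["plan"]}

```bash
mkdir -p pics; ls; cat > h.py <<'E'
import numpy as np, cv2, json
from workcell import env, grab_frame
from scipy.spatial.transform import Rotation as R
def K(f):
    h=f["color"].shape[0]; fl=h/2/np.tan(np.radians(f["vfov"])/2)
    return fl
def proj(f,P):
    P=np.atleast_2d(np.array(P,float)); V=np.array(f["view"])
    c=P@V[:3,:3].T+V[:3,3]; s=np.c_[c[:,0]/-c[:,2],-c[:,1]/-c[:,2]]
    r2=(s**2).sum(1,keepdims=True); s=s*(1+f["k1"]*r2)
    return s*K(f)+[f["cx"],f["cy"]]
def ray(f,uv):
    uv=np.atleast_2d(np.array(uv,float)); d=(uv-[f["cx"],f["cy"]])/K(f); s=d.copy()
    for _ in range(20): s=d/(1+f["k1"]*(s**2).sum(1,keepdims=True))
    V=np.array(f["view"]); C=-V[:3,:3].T@V[:3,3]
    D=np.c_[s[:,0],-s[:,1],-np.ones(len(s))]@V[:3,:3]
    return C,D
def at_z(f,uv,z):
    C,D=ray(f,uv); return C+D*((z-C[2])/D[:,2])[:,None]
def tri(f1,u1,f2,u2):
    C1,D1=ray(f1,u1);C2,D2=ray(f2,u2);out=[]
    for a,b in zip(D1,D2):
        t=np.linalg.lstsq(np.c_[a,-b],C2-C1,rcond=None)[0]
        p,q=C1+a*t[0],C2+b*t[1]; out.append(np.r_[(p+q)/2,np.linalg.norm(p-q)])
    return np.array(out)
def snap(cam,name=None):
    f=grab_frame(cam)
    if name: cv2.imwrite(f"pics/{name}.png",f["color"][:,:,::-1]); 
    import pickle; pickle.dump(f,open(f"pics/{name or cam}.pkl","wb"))
    return f
def load(n):
    import pickle; return pickle.load(open(f"pics/{n}.pkl","rb"))
E
python3 - <<'E'
from h import *
for c in ["scene","top","wrist"]:
    f=snap(c,c+"0"); V=np.array(f["view"]);print(c,f["vfov"],f["cx"],f["cy"],f["k1"],-V[:3,:3].T@V[:3,3])
print(env.state())
E
```

```text
pics
scene 47.09665303173734 323.1784756247077 210.24247184276268 -0.05530194395829977 [ 919.81910701 -466.81105138  982.25303116]
top 52.49326507419001 326.30752061943184 199.60965642100356 -0.10614493738838517 [ 302.75813493   88.89779109 1140.35369145]
wrist 58.23127141688294 320.1593301946425 197.99454740041773 -0.055043687423229924 [180.27271946 549.18857426 383.89737363]
{'time_s': 0.15, 'qpos': array([ 6.38838682e+01,  1.83427020e+01,  8.96887827e+01, -9.39828774e-04,
        7.20442866e+01, -1.14653039e+00]), 'qvel': array([-0.05272834, -0.14206453, -0.16744446, -0.03669159,  0.07647308,
        0.06643717]), 'effort': array([ 9.52934643e-04, -4.12774873e+01, -2.32154828e+01,  7.28239235e-02,
        4.35508951e-02, -9.13214353e-05]), 'ee_pos': array([242.57564457, 520.91888977, 213.32930511]), 'ee_rot': array([-1.79924226e+02, -6.22645068e-04,  1.55030689e+02]), 'force': array([-0.30158255, -0.1307612 , -0.09741094]), 'torque': array([-0.03621041,  0.0216025 ,  0.05354358]), 'gripper_force': 0.0, 'gripper_width': 91.72598326619594}
```

View pics/top0.png

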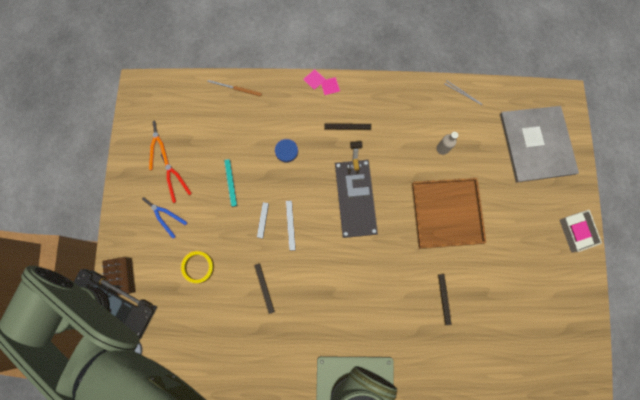

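View pics/scene0.png

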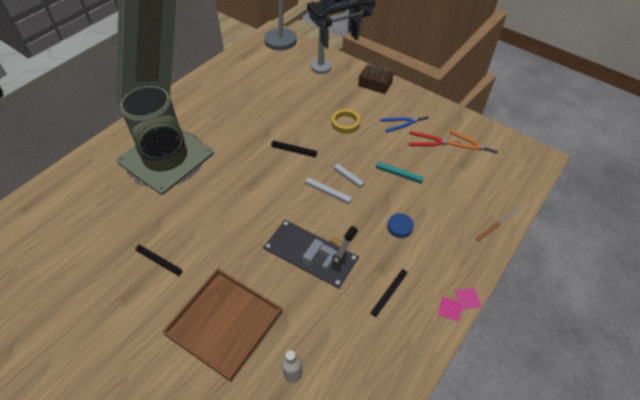

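```bash
cat >> h.py <<'E'
def rect(f,mask_fn,z,minA=60,win=None):
    im=f["color"].astype(int); m=mask_fn(im).astype(np.uint8)
    if win: k=np.zeros_like(m); k[win[1]:win[3],win[0]:win[2]]=1; m&=k
    cs,_=cv2.findContours(m,cv2.RETR_EXTERNAL,cv2.CHAIN_APPROX_NONE); out=[]
    for c in cs:
        if cv2.contourArea(c)<minA: continue
        p=at_z(f,c[:,0,:].astype(float),z)[:,:2].astype(np.float32)
        (cx,cy),(w,h),a=cv2.minAreaRect(p)
        b=c[:,0,:].mean(0)
        if w<h: w,h,a=h,w,a+90
        out.append((b.round(),round(cx,1),round(cy,1),round(w,1),round(h,1),round((a+90)%180-90,1)))
    return out
silver=lambda im:(im.min(2)>135)&(im.max(2)-im.min(2)<40)
E
python3 - <<'E'
from h import *
t=load("top0");s=load("scene0")
print(*rect(t,silver,16),sep="\n");print(*rect(s,silver,16),sep="\n")
im=t["color"];a=cv2.resize(im[110:260,230:500],None,fx=2.9,fy=2.9,interpolation=3)
cv2.imwrite("pics/c1.png",a[:,:,::-1])
print(proj(t,[[400,0,0],[500,100,0]]))
wv=load("wrist0");V=np.array(wv["view"]);print(V.round(3))
E
```

```text
(array([632., 276.]), 316.6, -811.7, 133.0, 73.1, -5.9)
(array([584., 244.]), 414.0, -672.3, 59.8, 33.5, -74.7)
(array([575., 218.]), 487.6, -653.2, 68.6, 30.1, -67.4)
(array([262., 220.]), 469.8, 262.5, 99.9, 16.3, -6.9)
(array([290., 225.]), 456.7, 184.1, 136.9, 17.4, 6.0)
(array([355., 185.]), 574.8, -3.5, 58.4, 57.8, 8.2)
(array([ 57., 176.]), 583.7, 890.4, 99.1, 66.2, 82.1)
(array([629., 153.]), 697.2, -864.3, 83.1, 57.3, 41.0)
(array([ 12., 175.]), 584.4, 1044.8, 286.4, 98.4, 12.0)
(array([537., 145.]), 718.1, -562.0, 214.4, 192.9, 7.3)
(array([311.,  61.]), 962.5, 138.7, 65.3, 36.9, -54.7)
(array([283.,  57.]), 984.8, 223.6, 84.1, 80.1, 0.8)
(array([297.,  27.]), 1081.9, 189.1, 103.5, 91.7, 16.3)
(array([336.,  17.]), 1123.3, 66.5, 67.3, 56.4, -88.6)
(array([290., 355.]), 666.2, -233.8, 19.7, 19.4, -52.5)
(array([328., 189.]), 455.7, 184.0, 138.4, 15.8, 6.6)
(array([348., 174.]), 468.1, 263.2, 98.0, 15.0, -6.9)
(array([52., 52.]), -703.8, 116.8, 438.2, 352.0, 61.3)
[[355.23265221 246.62241046]
 [320.29613543 210.96630724]]
[[ 4.23000e-01  9.06000e-01 -1.00000e-03 -5.73486e+02]
 [-8.79000e-01  4.10000e-01 -2.44000e-01  2.71250e+01]
 [-2.21000e-01  1.04000e-01  9.70000e-01 -3.89695e+02]
 [ 0.00000e+00  0.00000e+00  0.00000e+00  1.00000e+00]]
```

View pics/c1.png

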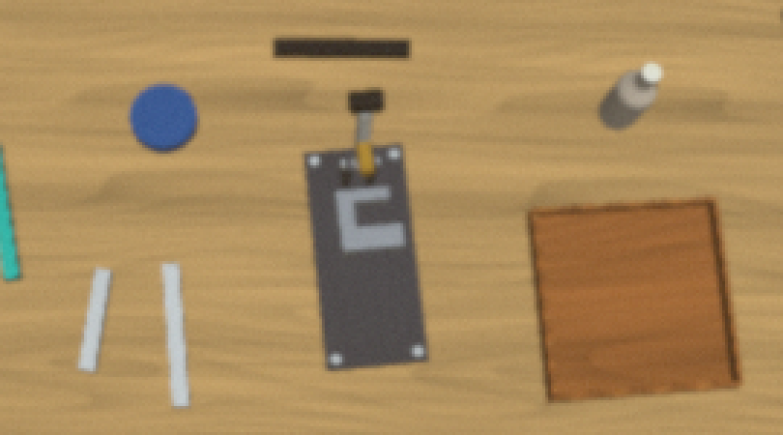

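```bash
cat >> h.py <<'E'
def goto(p,yaw,rows=None,Rt=None,vmax=40.0,wmax=0.12):
    """print per-row numbers from current measured pose to target p (mm), tool down with yaw deg (tool x dir)"""
    st=env.state(); Rc=R.from_euler('xyz',st["ee_rot"],degrees=True)
    Rt=Rt or R.from_euler('xyz',[180,0,yaw],degrees=True)
    rv=(Rc.inv()*Rt).as_rotvec(); d=Rc.inv().apply(np.array(p)-st["ee_pos"])
    n=rows or int(max(np.ceil(np.linalg.norm(d)/vmax),np.ceil(np.linalg.norm(rv)/wmax),1))
    # straight: constant rotation rate; world displacement fixed, so tool shift varies; approximate with mid-frame
    print("n",n,"shift(cm, current tool axes)",(d/10).round(2),"turn",rv.round(3))
    if np.linalg.norm(rv)>0.02:
        W=(np.array(p)-st["ee_pos"])/n; o=[]
        for i in range(n):
            Ri=Rc*R.from_rotvec(rv*i/n); o.append((Ri.inv().apply(W)/10).round(2).tolist())
        print("rows",o,"w/row",(rv/n).round(3))
    else: print("per row",(d/10/n).round(3),"turn",(rv/n).round(4))
E
python3 - <<'E'
from h import *
t=load("top0")
o=np.array([230,110])
def fit(c,z):
    p=at_z(t,np.array(c)/2.9+o-0.3,z)[:,:2]; print(p.round(1),p.mean(0))
    ax=(p[0]+p[1]-p[2]-p[3]); ay=(p[0]+p[2]-p[1]-p[3])
    print("len",np.linalg.norm(ax)/2,np.linalg.norm(ay)/2,"yaw",np.degrees(np.arctan2(ax[1],ax[0])),np.degrees(np.arctan2(-ay[0],ay[1])))
fit([(305,153),(402,145),(327,369),(428,360)],8)
fit([(529,211),(716,199),(549,402),(740,383)],25)
goto([470,80,330],-90)
goto([470,80,330],90)
E
```

```text
[[642.3  60.3]
 [652.5 -37.2]
 [425.9  36.5]
 [436.1 -61.4]] [ 5.39180599e+02 -4.38185572e-01]
len 217.7247372369559 98.19571792911785 yaw 6.318333579903718 5.983852893062008
[[ 582.4 -160.1]
 [ 598.5 -349.7]
 [ 395.4 -174.8]
 [ 415.3 -363.3]] [ 497.90319841 -261.9745488 ]
len 185.6302122860625 189.85999940117355 yaw 4.36517501449882 5.453045220243995
n 17 shift(cm, current tool axes) [-39.23 -30.39 -11.63] turn [-1.000e-03 -1.000e-03 -2.007e+00]
rows [[-2.31, -1.79, -0.68], [-2.08, -2.05, -0.68], [-1.83, -2.28, -0.68], [-1.54, -2.48, -0.68], [-1.24, -2.64, -0.68], [-0.92, -2.77, -0.68], [-0.59, -2.86, -0.68], [-0.25, -2.91, -0.68], [0.09, -2.92, -0.68], [0.44, -2.89, -0.68], [0.77, -2.81, -0.68], [1.1, -2.7, -0.68], [1.41, -2.56, -0.68], [1.7, -2.37, -0.69], [1.97, -2.15, -0.69], [2.21, -1.91, -0.69], [2.42, -1.63, -0.69]] w/row [-0.    -0.    -0.118]
n 13 shift(cm, current tool axes) [-39.23 -30.39 -11.63] turn [-1.000e-03  1.000e-03  1.135e+00]
rows [[-3.02, -2.34, -0.89], [-3.21, -2.07, -0.89], [-3.38, -1.78, -0.9], [-3.52, -1.48, -0.9], [-3.64, -1.16, -0.9], [-3.72, -0.84, -0.9], [-3.78, -0.51, -0.9], [-3.81, -0.18, -0.9], [-3.81, 0.15, -0.9], [-3.79, 0.48, -0.9], [-3.73, 0.81, -0.9], [-3.64, 1.13, -0.9], [-3.53, 1.45, -0.9]] w/row [-0.     0.     0.087]
```

```bash
python3 - <<'E'
from h import *
goto([500,40,300],186,rows=14)
E
```

```text
n 14 shift(cm, current tool axes) [-43.64 -32.74  -8.62] turn [-0.001 -0.    -0.541]
rows [[-3.12, -2.34, -0.62], [-3.02, -2.46, -0.62], [-2.93, -2.57, -0.62], [-2.83, -2.68, -0.62], [-2.72, -2.79, -0.62], [-2.61, -2.89, -0.62], [-2.5, -2.99, -0.62], [-2.38, -3.09, -0.62], [-2.26, -3.18, -0.62], [-2.13, -3.26, -0.62], [-2.01, -3.34, -0.62], [-1.88, -3.41, -0.62], [-1.74, -3.48, -0.62], [-1.61, -3.55, -0.62]] w/row [-0.    -0.    -0.039]
```

>>> move_arm:
  plan:
    - {"tx":-3.12,"ty":-2.34,"tz":-0.7,"wz":-0.045}
    - {"tx":-3.02,"ty":-2.46,"tz":-0.7,"wz":-0.045}
    - {"tx":-2.9,"ty":-2.6,"tz":-0.7,"wz":-0.045}
    - {"tx":-2.8,"ty":-2.7,"tz":-0.7,"wz":-0.045}
    - {"tx":-2.7,"ty":-2.8,"tz":-0.7,"wz":-0.045}
    - {"tx":-2.6,"ty":-2.9,"tz":-0.7,"wz":-0.045}
    - {"tx":-2.5,"ty":-3.0,"tz":-0.7,"wz":-0.045}
    - {"tx":-2.4,"ty":-3.1,"tz":-0.7,"wz":-0.045}
    - {"tx":-2.25,"ty":-3.2,"tz":-0.7,"wz":-0.045}
    - {"tx":-2.1,"ty":-3.3,"tz":-0.7,"wz":-0.045}
    - {"tx":-2.0,"ty":-3.3,"tz":-0.7,"wz":-0.045}
    - {"tx":-1.9,"ty":-3.4,"tz":-0.7,"wz":-0.045}
  gripper: 9.1

```text
schema error: expected keys tx, ty, tz, wx, wy, wz
```

```bash
python3 - <<'E'
from h import *
print(env.state()["ee_pos"],env.state()["ee_rot"])
w=snap("wrist","wrist1")
print(*rect(w,silver,16),sep="\n")
E
```

```text
[242.57564457 520.91888977 213.32930511] [-1.79924226e+02 -6.22645068e-04  1.55030689e+02]
```

View pics/wrist1.png

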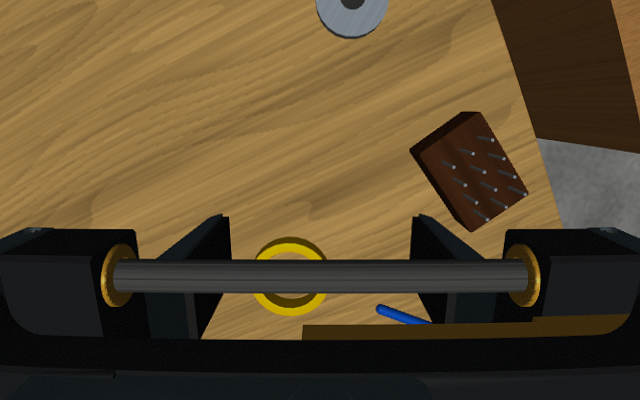

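```bash
cat >> h.py <<'E'
def plan(p,yaw,rows=None,dec=2):
    """world-straight plan rows with all keys"""
    st=env.state(); Rc=R.from_euler('xyz',st["ee_rot"],degrees=True)
    Rt=R.from_euler('xyz',[180,0,yaw],degrees=True); rv=(Rc.inv()*Rt).as_rotvec()
    D=np.array(p)-st["ee_pos"]; n=rows or int(max(np.ceil(np.linalg.norm(D)/40),np.ceil(np.linalg.norm(rv)/.12),1))
    print("n",n,"D",D.round(1),"rv",rv.round(3))
    W=D/n; w=np.round(rv/n,3); last=None; cnt=0
    for i in range(n):
        s=((Rc*R.from_rotvec(rv*(i+.5)/n)).inv().apply(W)/10).round(dec).tolist()
        if last and max(abs(a-b) for a,b in zip(s,last))<1e-9: cnt+=1; continue
        if last: print("  x",cnt)
        print(s,w.tolist(),end=""); last=s; cnt=1
    print("  x",cnt)
E
python3 -c "
from h import *
plan([620,60,290],186,rows=18)"
```

```text
n 18 D [ 377.4 -461.    76.6] rv [-0.001 -0.    -0.54 ]
[-2.96, -1.48, -0.42] [-0.0, -0.0, -0.03]  x 1
[-2.91, -1.57, -0.42] [-0.0, -0.0, -0.03]  x 1
[-2.87, -1.66, -0.42] [-0.0, -0.0, -0.03]  x 1
[-2.81, -1.74, -0.42] [-0.0, -0.0, -0.03]  x 1
[-2.76, -1.83, -0.42] [-0.0, -0.0, -0.03]  x 1
[-2.71, -1.91, -0.42] [-0.0, -0.0, -0.03]  x 1
[-2.65, -1.99, -0.42] [-0.0, -0.0, -0.03]  x 1
[-2.59, -2.07, -0.42] [-0.0, -0.0, -0.03]  x 1
[-2.52, -2.14, -0.42] [-0.0, -0.0, -0.03]  x 1
[-2.46, -2.22, -0.42] [-0.0, -0.0, -0.03]  x 1
[-2.39, -2.29, -0.42] [-0.0, -0.0, -0.03]  x 1
[-2.32, -2.36, -0.42] [-0.0, -0.0, -0.03]  x 1
[-2.25, -2.43, -0.42] [-0.0, -0.0, -0.03]  x 1
[-2.17, -2.5, -0.42] [-0.0, -0.0, -0.03]  x 1
[-2.1, -2.56, -0.42] [-0.0, -0.0, -0.03]  x 1
[-2.02, -2.62, -0.43] [-0.0, -0.0, -0.03]  x 1
[-1.94, -2.68, -0.43] [-0.0, -0.0, -0.03]  x 1
[-1.86, -2.74, -0.43] [-0.0, -0.0, -0.03]  x 1
```

>>> move_arm:
  plan:
    - {"tx":-3.6,"ty":-1.8,"tz":-0.8,"wx":0,"wy":0,"wz":-0.045}
    - {"tx":-3.6,"ty":-2.0,"tz":-0.8,"wx":0,"wy":0,"wz":-0.045}
    - {"tx":-3.4,"ty":-2.1,"tz":-0.8,"wx":0,"wy":0,"wz":-0.045}
    - {"tx":-3.4,"ty":-2.2,"tz":-0.8,"wx":0,"wy":0,"wz":-0.045}
    - {"tx":-3.3,"ty":-2.3,"tz":-0.8,"wx":0,"wy":0,"wz":-0.045}
    - {"tx":-3.2,"ty":-2.5,"tz":-0.8,"wx":0,"wy":0,"wz":-0.045}
    - {"tx":-3.1,"ty":-2.6,"tz":-0.8,"wx":0,"wy":0,"wz":-0.045}
    - {"tx":-3.0,"ty":-2.7,"tz":-0.7,"wx":0,"wy":0,"wz":-0.045}
    - {"tx":-2.9,"ty":-2.8,"tz":-0.5,"wx":0,"wy":0,"wz":-0.045}
    - {"tx":-2.8,"ty":-2.9,"tz":-0.3,"wx":0,"wy":0,"wz":-0.045}
    - {"tx":-2.7,"ty":-3.0,"tz":0,"wx":0,"wy":0,"wz":-0.045}
    - {"tx":-2.6,"ty":-3.1,"tz":0,"wx":0,"wy":0,"wz":-0.045}
  gripper: 9.1

```text
time_s: 1.2
ee_pos: [559.2, 151.7, 285.2]
ee_rot: [180.0, 0.0, -173.9]
force: [0.4, 0.6, -0.2]
gripper_width: 91.3
gripper_force: 0.0
```

```bash
python3 - <<'E'
from h import *
w=snap("wrist","wrist2")
print(*rect(w,silver,16),sep="\n")
plan([640,-70,290],186)
plan([620,60,290],186)
E
```

```text
(array([421., 100.]), 469.8, 262.5, 99.0, 15.5, -7.0)
(array([357.,  80.]), 456.8, 184.0, 138.4, 15.4, 6.4)
n 6 D [  75.7 -216.     5.8] rv [-0.006  0.004 -0.002]
[-0.88, -3.71, -0.07] [-0.001, 0.001, -0.0]  x 1
[-0.88, -3.71, -0.08] [-0.001, 0.001, -0.0]  x 2
[-0.88, -3.71, -0.09] [-0.001, 0.001, -0.0]  x 3
n 3 D [ 55.7 -86.    5.8] rv [-0.006  0.004 -0.002]
[-1.55, -3.04, -0.17] [-0.002, 0.001, -0.001]  x 1
[-1.55, -3.05, -0.18] [-0.002, 0.001, -0.001]  x 1
[-1.55, -3.05, -0.19] [-0.002, 0.001, -0.001]  x 1
```

View pics/wrist2.png

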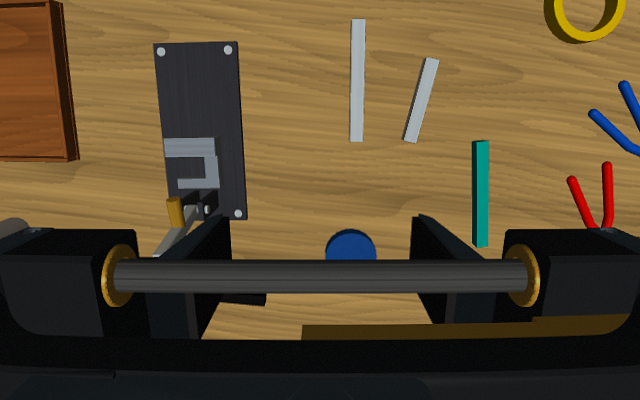

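>>> move_arm:
  plan:
    - {"tx":-1.5,"ty":-3.0,"tz":-0.2,"wx":0,"wy":0,"wz":0}
    - {"tx":-1.5,"ty":-3.0,"tz":-0.2,"wx":0,"wy":0,"wz":0}
    - {"tx":-1.5,"ty":-3.0,"tz":-0.2,"wx":0,"wy":0,"wz":0}
    - {"tx":-1.5,"ty":-3.0,"tz":0,"wx":0,"wy":0,"wz":0}
    - {"tx":-1.5,"ty":-3.0,"tz":0,"wx":0,"wy":0,"wz":0}

```text
time_s: 1.67
ee_pos: [648.9, 10.9, 290.8]
ee_rot: [180.0, -0.0, -174.0]
force: [0.8, 0.9, 1.5]
gripper_width: 91.1
gripper_force: 0.0
```

```bash
python3 - <<'E'
from h import *
w=snap("wrist","wrist3"); print(env.state()["ee_pos"])
x,y=[int(v) for v in proj(w,[540,0,8])[0]]; print(x,y)
x0=max(0,x-110);y0=0;c=w["color"][0:235,x0:x0+260]; print(x0)
cv2.imwrite("pics/c3.png",cv2.resize(c,None,fx=2.5,fy=2.5,interpolation=3)[:,:,::-1])
E
```

```text
[651.99488943   5.03170585 289.67546781]
320 73
210
```

View pics/c3.png

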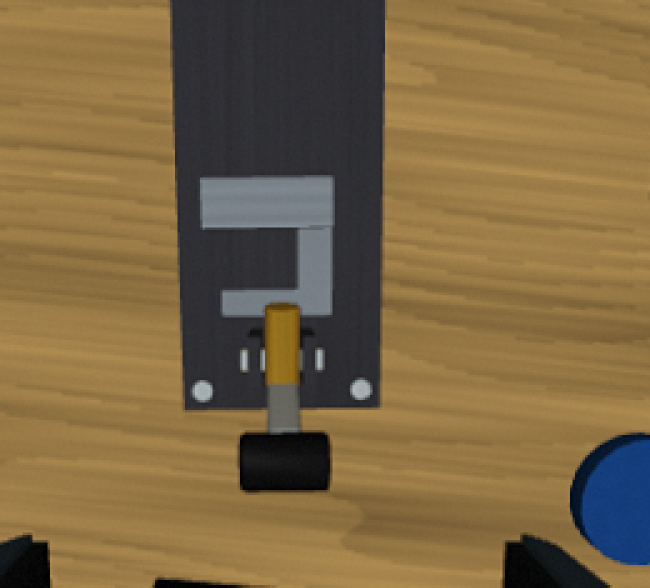

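```bash
python3 - <<'E'
from h import *
from scipy.optimize import least_squares
w3=load("wrist3");w2=load("wrist2");t=load("top0")
o3=lambda l:np.array(l)/2.5+[210,0]-.3
A=[(w3,[(110,-50,8),(110,50,8),(0,-36,37),(0,24,37),(22,-36,37),(22,8,29),(50,8,29),(50,-28,28)],o3([(185,409),(380,406),(200,178),(333,176),(200,229),(298,229),(298,290),(221,290)])),
(w2,[(-110,-50,8),(-110,50,8),(110,50,8)],np.array([(153,43),(238,41),(246,219)])),
(t,[(110,50,8),(110,-50,8),(-110,50,8),(-110,-50,8)],np.array([(305,153),(402,145),(327,369),(428,360)])/2.9+[229.7,109.7])]
def res(p,sel=None,v=False):
    r=[]
    for i,(f,P,u) in enumerate(A):
        if sel is not None and i not in sel: continue
        Q=R.from_euler('z',p[2]).apply(P)+[p[0],p[1],p[3] if len(p)>3 else 0]
        e=proj(f,Q)-u
        if v: print(e.round(1).tolist())
        r.append(e.ravel())
    return np.concatenate(r)
for sel in [[0],[1],[2],None]:
    s=least_squares(res,[540,0,.1],kwargs={'sel':sel}); print(sel,s.x[:2].round(1),np.degrees(s.x[2]).round(2))
res(s.x,v=True)
s=least_squares(res,[540,0,.1,0]);print(s.x)
E
```

```text
[0] [5.394e+02 4.000e-01] 6.76
[1] [539.    1.1] 6.16
[2] [ 5.393e+02 -4.000e-01] 6.26
None [539.3   0.8] 6.32
[[-0.7, 0.3], [-0.2, 0.9], [0.2, -0.3], [0.2, 0.1], [0.7, -0.5], [-0.1, -0.5], [-0.0, -0.3], [0.2, -0.1]]
[[0.0, -0.2], [-1.3, -0.2], [0.3, 1.1]]
[[-0.8, -0.3], [-0.1, -0.5], [-0.7, 0.5], [-0.1, 0.2]]
[ 5.39320002e+02  5.70158674e-01  1.11806997e-01 -2.31454181e+00]
```

```bash
python3 - <<'E'
from h import *
plan([445,265.5,60],173,rows=12)
E
```

```text
n 12 D [-207.   260.5 -229.7] rv [-0.005  0.002  0.222]
[1.52, 2.33, 1.9] [-0.0, 0.0, 0.018]  x 1
[1.57, 2.3, 1.9] [-0.0, 0.0, 0.018]  x 1
[1.61, 2.27, 1.9] [-0.0, 0.0, 0.018]  x 1
[1.65, 2.24, 1.9] [-0.0, 0.0, 0.018]  x 1
[1.69, 2.21, 1.9] [-0.0, 0.0, 0.018]  x 1
[1.73, 2.17, 1.91] [-0.0, 0.0, 0.018]  x 1
[1.77, 2.14, 1.91] [-0.0, 0.0, 0.018]  x 1
[1.81, 2.11, 1.91] [-0.0, 0.0, 0.018]  x 1
[1.85, 2.07, 1.91] [-0.0, 0.0, 0.018]  x 1
[1.89, 2.04, 1.91] [-0.0, 0.0, 0.018]  x 1
[1.92, 2.0, 1.91] [-0.0, 0.0, 0.018]  x 1
[1.96, 1.96, 1.91] [-0.0, 0.0, 0.018]  x 1
```

>>> move_arm:
  plan:
    - {"tx":1.6,"ty":2.27,"tz":1.9,"wx":0,"wy":0,"wz":0.0185}
    - {"tx":1.6,"ty":2.27,"tz":1.9,"wx":0,"wy":0,"wz":0.0185}
    - {"tx":1.65,"ty":2.27,"tz":1.9,"wx":0,"wy":0,"wz":0.0185}
    - {"tx":1.65,"ty":2.25,"tz":1.9,"wx":0,"wy":0,"wz":0.0185}
    - {"tx":1.7,"ty":2.2,"tz":1.9,"wx":0,"wy":0,"wz":0.0185}
    - {"tx":1.7,"ty":2.2,"tz":1.9,"wx":0,"wy":0,"wz":0.0185}
    - {"tx":1.75,"ty":2.15,"tz":1.9,"wx":0,"wy":0,"wz":0.0185}
    - {"tx":1.8,"ty":2.1,"tz":1.9,"wx":0,"wy":0,"wz":0.0185}
    - {"tx":1.85,"ty":2.1,"tz":1.9,"wx":0,"wy":0,"wz":0.0185}
    - {"tx":1.9,"ty":2.0,"tz":1.9,"wx":0,"wy":0,"wz":0.0185}
    - {"tx":1.9,"ty":2.0,"tz":1.9,"wx":0,"wy":0,"wz":0.0185}
    - {"tx":1.95,"ty":2.0,"tz":1.9,"wx":0,"wy":0,"wz":0.0185}
  gripper: 5

```text
time_s: 2.72
ee_pos: [435.5, 271.1, 62.1]
ee_rot: [180.0, 0.0, 173.2]
force: [-0.1, 0.2, 0.5]
gripper_width: 50.0
gripper_force: 0.0
```

```bash
python3 - <<'E'
from h import *
t=snap("top"); w=snap("wrist","wrist4"); 
print(env.state()["ee_pos"],env.state()["ee_rot"])
for f in (t,w): print(*[r for r in rect(f,silver,16) if abs(r[2]-220)<90 and abs(r[1]-460)<50],sep="\n")
plan([445,265.5,3],173,rows=3)
E
```

```text
[432.13534509 271.10210072  60.07301894] [-179.78402383   -0.37534759  173.4487756 ]
(array([290., 225.]), 455.4, 183.9, 139.4, 17.5, 6.1)
(array([314., 309.]), 490.4, 260.0, 22.5, 15.3, -6.6)
(array([313., 232.]), 437.1, 266.4, 33.8, 14.9, -6.6)
n 3 D [ 12.9  -5.6 -57.1] rv [-0.004 -0.007  0.008]
[-0.46, -0.13, 1.9] [-0.001, -0.002, 0.003]  x 1
[-0.45, -0.13, 1.9] [-0.001, -0.002, 0.003]  x 2
```

>>> move_arm:
  plan:
    - {"tx":-1.3,"ty":-0.4,"tz":1,"wx":0,"wy":0,"wz":0.008}
    - {"tx":0,"ty":0,"tz":2,"wx":0,"wy":0,"wz":0}
    - {"tx":0,"ty":0,"tz":1.7,"wx":0,"wy":0,"wz":0}
    - {"tx":0,"ty":0,"tz":1,"wx":0,"wy":0,"wz":0}
    - {"tx":0,"ty":0,"tz":0,"wx":0,"wy":0,"wz":0}
    - {"tx":0,"ty":0,"tz":0,"wx":0,"wy":0,"wz":0}

```text
time_s: 3.32
ee_pos: [450.2, 264.1, 5.9]
ee_rot: [-180.0, 0.0, 172.7]
force: [0.5, 1.1, 0.3]
gripper_width: 49.9
gripper_force: 0.0
```

>>> move_arm:
  plan:
    - {"tx":0,"ty":0,"tz":0,"wx":0,"wy":0,"wz":0}
    - {"tx":0,"ty":0,"tz":0,"wx":0,"wy":0,"wz":0}
    - {"tx":0,"ty":0,"tz":0,"wx":0,"wy":0,"wz":0}
    - {"tx":0,"ty":0,"tz":0,"wx":0,"wy":0,"wz":0}
    - {"tx":0,"ty":0,"tz":0,"wx":0,"wy":0,"wz":0}
    - {"tx":0,"ty":0,"tz":0,"wx":0,"wy":0,"wz":0}
  gripper: 0.5
  force: 45

```text
time_s: 3.82
ee_pos: [449.6, 264.9, 6.3]
ee_rot: [180.0, 0.0, 172.8]
force: [-0.2, -0.2, 2.7]
gripper_width: 15.5
gripper_force: 45.0
```

>>> move_arm:
  plan:
    - {"tx":0,"ty":0,"tz":0,"wx":0,"wy":0,"wz":0}
    - {"tx":0,"ty":0,"tz":0,"wx":0,"wy":0,"wz":0}
    - {"tx":0.3,"ty":0,"tz":0.1,"wx":0,"wy":0,"wz":0}
    - {"tx":0.4,"ty":0,"tz":0.2,"wx":0,"wy":0,"wz":0}
    - {"tx":0,"ty":0,"tz":0,"wx":0,"wy":0,"wz":0}
  gripper: 3.5

```text
time_s: 4.23
ee_pos: [441.0, 265.1, 2.4]
ee_rot: [-179.9, -0.1, 172.8]
force: [-0.8, 0.1, -0.1]
gripper_width: 35.0
gripper_force: 0.0
```

>>> move_arm:
  plan:
    - {"tx":0,"ty":0,"tz":0,"wx":0,"wy":0,"wz":0}
    - {"tx":0,"ty":0,"tz":0,"wx":0,"wy":0,"wz":0}
    - {"tx":0,"ty":0,"tz":0,"wx":0,"wy":0,"wz":0}
    - {"tx":0,"ty":0,"tz":0,"wx":0,"wy":0,"wz":0}
    - {"tx":0,"ty":0,"tz":0,"wx":0,"wy":0,"wz":0}
  gripper: 0.5
  force: 45

```text
time_s: 4.65
ee_pos: [442.5, 265.5, 2.9]
ee_rot: [180.0, 0.0, 172.8]
force: [0.1, 0.3, -0.9]
gripper_width: 15.5
gripper_force: 45.0
```

```bash
python3 - <<'E'
from h import *
for _ in range(4):
    w=grab_frame("wrist"); s=env.state(); print(s["ee_pos"].round(1),s["ee_rot"].round(2))
w=snap("wrist","wrist5")
print(*[r for r in rect(w,silver,16) if abs(r[2]-220)<90 and abs(r[1]-460)<50],sep="\n")
E
```

```text
[442.6 265.6   2.9] [1.7998e+02 1.0000e-02 1.7278e+02]
[442.5 265.5   3. ] [1.7998e+02 2.0000e-02 1.7279e+02]
[442.5 265.6   2.9] [1.7998e+02 1.0000e-02 1.7279e+02]
[442.6 265.6   3. ] [1.7998e+02 2.0000e-02 1.7279e+02]
(array([320., 308.]), 469.6, 261.1, 16.2, 15.0, -7.3)
(array([159., 306.]), 459.5, 180.8, 16.4, 11.6, -6.1)
(array([320., 235.]), 431.5, 266.0, 22.7, 15.1, -7.3)
(array([129., 212.]), 410.6, 179.2, 47.6, 15.3, 6.1)
```

```bash
cat >> h.py <<'E'
JX,JY,JYAW=539.3,0.6,6.35
def J(x,y,z): 
    c,s=np.cos(np.radians(JYAW)),np.sin(np.radians(JYAW)); return [JX+c*x-s*y,JY+s*x+c*y,z]
def injig():
    p=env.state()["ee_pos"]; c,s=np.cos(np.radians(JYAW)),np.sin(np.radians(JYAW)); d=p[:2]-[JX,JY]
    return np.round([c*d[0]+s*d[1],-s*d[0]+c*d[1],p[2],env.state()["ee_rot"][2]],2)
E
python3 - <<'E'
from h import *
plan(J(-98,-5,55),JYAW+180,rows=8)
print(J(-98,-5,55))
E
```

```text
n 8 D [-1.000e-01 -2.808e+02  5.200e+01] rv [ 0.     0.    -0.237]
[-0.39, -3.49, -0.65] [0.0, 0.0, -0.03]  x 1
[-0.28, -3.5, -0.65] [0.0, 0.0, -0.03]  x 1
[-0.18, -3.5, -0.65] [0.0, 0.0, -0.03]  x 1
[-0.08, -3.51, -0.65] [0.0, 0.0, -0.03]  x 1
[0.03, -3.51, -0.65] [0.0, 0.0, -0.03]  x 1
[0.13, -3.51, -0.65] [0.0, 0.0, -0.03]  x 1
[0.23, -3.5, -0.65] [0.0, 0.0, -0.03]  x 1
[0.34, -3.49, -0.65] [0.0, 0.0, -0.03]  x 1
[np.float64(442.45425637594707), np.float64(-15.20828712745977), 55]
```

>>> move_arm:
  plan:
    - {"tx":0,"ty":0,"tz":-2.6,"wx":0,"wy":0,"wz":0}
    - {"tx":0,"ty":0,"tz":-2.6,"wx":0,"wy":0,"wz":0}
    - {"tx":-0.4,"ty":-3.5,"tz":0,"wx":0,"wy":0,"wz":-0.0296}
    - {"tx":-0.3,"ty":-3.5,"tz":0,"wx":0,"wy":0,"wz":-0.0296}
    - {"tx":-0.2,"ty":-3.5,"tz":0,"wx":0,"wy":0,"wz":-0.0296}
    - {"tx":-0.1,"ty":-3.5,"tz":0,"wx":0,"wy":0,"wz":-0.0296}
    - {"tx":0,"ty":-3.5,"tz":0,"wx":0,"wy":0,"wz":-0.0296}
    - {"tx":0.15,"ty":-3.5,"tz":0,"wx":0,"wy":0,"wz":-0.0296}
    - {"tx":0.25,"ty":-3.5,"tz":0,"wx":0,"wy":0,"wz":-0.0296}
    - {"tx":0.35,"ty":-3.5,"tz":0,"wx":0,"wy":0,"wz":-0.0296}
    - {"tx":0,"ty":0,"tz":0,"wx":0,"wy":0,"wz":0}
    - {"tx":0,"ty":0,"tz":0,"wx":0,"wy":0,"wz":0}

```text
time_s: 5.9
ee_pos: [438.0, -16.8, 54.6]
ee_rot: [180.0, -0.1, -173.9]
force: [0.2, 0.7, -2.5]
gripper_width: 15.8
gripper_force: 45.0
```

```bash
python3 - <<'E'
from h import *
w=snap("wrist","wrist6"); t=snap("top","top6"); s=snap("scene","scene6")
print(injig(),env.state()["gripper_width"])
plan(J(-98,-5,13),JYAW+180,rows=3)
for f in(t,s): print(*[r for r in rect(f,silver,68) if abs(r[2])<60 and abs(r[1]-460)<50],sep="\n")
im=np.hstack([s["color"][150:330,220:400]]);cv2.imwrite("pics/c6.png",cv2.resize(im,None,fx=3,fy=3,interpolation=3)[:,:,::-1])
E
```

```text
[-102.03   -3.84   54.68 -173.6 ] 15.794336345204156
n 3 D [  4.1  -0.7 -41.7] rv [ 0.    -0.001  0.001]
[-0.14, -0.04, 1.39] [0.0, -0.0, 0.0]  x 1
[-0.13, -0.04, 1.39] [0.0, -0.0, 0.0]  x 2

(array([288., 229.]), 478.6, -7.4, 69.6, 22.3, 7.0)
```

View pics/c6.png

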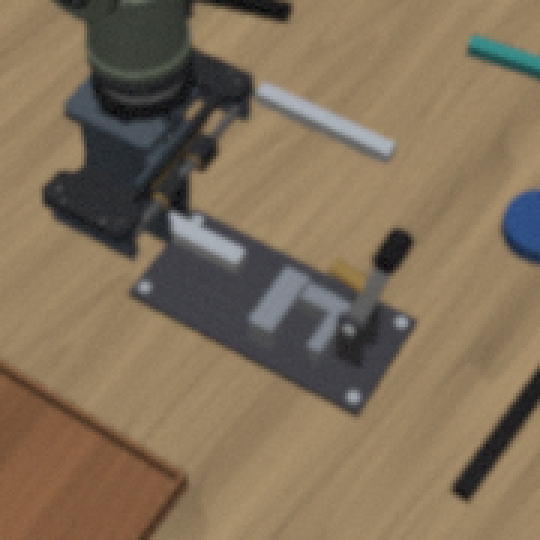

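>>> move_arm:
  plan:
    - {"tx":0,"ty":0,"tz":2,"wx":0,"wy":0,"wz":0}
    - {"tx":0,"ty":0,"tz":1.5,"wx":0,"wy":0,"wz":0}
    - {"tx":0,"ty":0,"tz":0.75,"wx":0,"wy":0,"wz":0}
    - {"tx":0,"ty":0,"tz":0,"wx":0,"wy":0,"wz":0}
    - {"tx":-1,"ty":0,"tz":0,"wx":0,"wy":0,"wz":0}
    - {"tx":-1.3,"ty":0,"tz":0,"wx":0,"wy":0,"wz":0}
    - {"tx":-1.3,"ty":0,"tz":0,"wx":0,"wy":0,"wz":0}
    - {"tx":-1.3,"ty":0,"tz":0,"wx":0,"wy":0,"wz":0}
    - {"tx":-1.0,"ty":0,"tz":0,"wx":0,"wy":0,"wz":0}
    - {"tx":-0.6,"ty":0,"tz":0,"wx":0,"wy":0,"wz":0}
    - {"tx":0,"ty":0,"tz":0,"wx":0,"wy":0,"wz":0}
    - {"tx":0,"ty":0,"tz":0,"wx":0,"wy":0,"wz":0}

```text
time_s: 7.05
ee_pos: [503.0, -7.8, 12.3]
ee_rot: [180.0, -0.0, -173.6]
force: [0.3, 0.6, -2.8]
gripper_width: 15.5
gripper_force: 45.0
```

```bash
python3 - <<'E'
from h import *
print(injig(),env.state()["gripper_width"],env.state()["force"])
E
```

```text
[ -36.98   -4.38   12.31 -173.62] 15.48706762407357 [ 0.27876407  0.64257154 -2.7964581 ]
```

>>> move_arm:
  plan:
    - {"tx":-0.4,"ty":0.1,"tz":0.05,"wx":0,"wy":0,"wz":0}
    - {"tx":-0.3,"ty":0.1,"tz":0.05,"wx":0,"wy":0,"wz":0}
    - {"tx":0,"ty":0.1,"tz":0.05,"wx":0,"wy":0,"wz":0}
    - {"tx":0,"ty":0.1,"tz":0,"wx":0,"wy":0,"wz":0}
    - {"tx":0,"ty":0.05,"tz":0,"wx":0,"wy":0,"wz":0}
    - {"tx":0,"ty":0,"tz":0,"wx":0,"wy":0,"wz":0}
    - {"tx":0,"ty":0,"tz":0,"wx":0,"wy":0,"wz":0}

```text
time_s: 7.63
ee_pos: [509.5, -2.8, 10.9]
ee_rot: [180.0, -0.0, -173.6]
force: [-0.6, -0.2, -2.6]
gripper_width: 15.3
gripper_force: 45.0
```

```bash
python3 - <<'E'
from h import *
print(injig(),env.state()["gripper_width"],env.state()["force"],env.state()["torque"])
E
```

```text
[-2.9990e+01 -6.0000e-02  1.0900e+01 -1.7363e+02] 15.265298140423818 [-0.57704911 -0.21984688 -2.6293989 ] [ 0.04606163  0.08337089 -0.02083166]
```

>>> move_arm:
  plan:
    - {"tx":0,"ty":0.05,"tz":0.03,"wx":0,"wy":0,"wz":0}
    - {"tx":0,"ty":0.05,"tz":0,"wx":0,"wy":0,"wz":0}
    - {"tx":0,"ty":0,"tz":0,"wx":0,"wy":0,"wz":0}
    - {"tx":-0.1,"ty":0,"tz":0,"wx":0,"wy":0,"wz":0}
    - {"tx":-0.1,"ty":0,"tz":0,"wx":0,"wy":0,"wz":0}
    - {"tx":-0.1,"ty":0,"tz":0,"wx":0,"wy":0,"wz":0}
    - {"tx":0,"ty":0,"tz":0,"wx":0,"wy":0,"wz":0}
    - {"tx":0,"ty":0,"tz":0,"wx":0,"wy":0,"wz":0}

```text
time_s: 8.3
ee_pos: [511.2, -2.0, 10.7]
ee_rot: [-180.0, -0.2, -173.6]
force: [-2.6, -4.7, 1.4]
gripper_width: 16.0
gripper_force: 45.0
```

```bash
python3 - <<'E'
from h import *
print(injig(),env.state()["gripper_width"],env.state()["force"],env.state()["torque"])
E
```

```text
[ -28.24    0.49   10.68 -173.63] 15.951984101460395 [-2.6070243  -4.67328997  1.41118309] [-0.84600335  0.71395785 -0.15205495]
```

>>> move_arm:
  plan:
    - {"tx":-0.1,"ty":0,"tz":0,"wx":0,"wy":0,"wz":0}
    - {"tx":-0.1,"ty":0,"tz":0,"wx":0,"wy":0,"wz":0}
    - {"tx":0,"ty":0.05,"tz":0,"wx":0,"wy":0,"wz":0}
    - {"tx":0,"ty":0,"tz":0,"wx":0,"wy":0,"wz":0}
    - {"tx":0,"ty":0,"tz":0,"wx":0,"wy":0,"wz":0}

```text
time_s: 8.72
ee_pos: [512.3, -1.9, 10.7]
ee_rot: [-179.9, -0.3, -173.6]
force: [-5.5, -7.4, 3.1]
gripper_width: 15.5
gripper_force: 45.0
```

```bash
python3 - <<'E'
from h import *
print(injig(),env.state()["gripper_width"],env.state()["force"],env.state()["torque"])
E
```

```text
[ -27.14    0.49   10.67 -173.6 ] 15.471472325971167 [-5.46274493 -7.36347978  3.08149912] [-1.23154356  0.94765882 -0.14626254]
```

>>> move_arm:
  plan:
    - {"tx":-0.1,"ty":0,"tz":0,"wx":0,"wy":0,"wz":0}
    - {"tx":-0.1,"ty":0,"tz":0,"wx":0,"wy":0,"wz":0}
    - {"tx":0,"ty":0,"tz":0,"wx":0,"wy":0,"wz":0}
    - {"tx":0,"ty":0,"tz":0,"wx":0,"wy":0,"wz":0}
    - {"tx":0,"ty":0,"tz":0,"wx":0,"wy":0,"wz":0}

```text
time_s: 9.13
ee_pos: [512.3, -1.9, 10.7]
ee_rot: [-179.9, -0.5, -173.6]
force: [-11.1, -8.0, 8.2]
gripper_width: 16.0
gripper_force: 45.0
```

```bash
python3 - <<'E'
from h import *
print(injig(),env.state()["gripper_width"],env.state()["force"],env.state()["torque"])
E
```

```text
[ -27.12    0.5    10.67 -173.6 ] 16.004404508621004 [-11.07595899  -7.95823071   8.17837428] [-1.39479284  1.47421776 -0.1697082 ]
```

>>> move_arm:
  plan:
    - {"tx":0,"ty":0,"tz":0,"wx":0,"wy":0,"wz":0}
    - {"tx":0,"ty":0,"tz":0,"wx":0,"wy":0,"wz":0}
    - {"tx":0,"ty":0,"tz":0,"wx":0,"wy":0,"wz":0}
    - {"tx":0,"ty":0,"tz":0,"wx":0,"wy":0,"wz":0}
    - {"tx":0.3,"ty":-0.1,"tz":-1,"wx":0,"wy":0,"wz":0}
    - {"tx":0,"ty":0,"tz":-2,"wx":0,"wy":0,"wz":0}
    - {"tx":0,"ty":0,"tz":-3.5,"wx":0,"wy":0,"wz":0}
    - {"tx":0,"ty":0,"tz":-4,"wx":0,"wy":0,"wz":0}
    - {"tx":0,"ty":0,"tz":-4,"wx":0,"wy":0,"wz":0}
    - {"tx":0,"ty":0,"tz":-4,"wx":0,"wy":0,"wz":0}
    - {"tx":0,"ty":0,"tz":-1,"wx":0,"wy":0,"wz":0}
    - {"tx":0,"ty":0,"tz":0,"wx":0,"wy":0,"wz":0}
  gripper: 5

```text
time_s: 10.13
ee_pos: [515.8, -1.8, 210.1]
ee_rot: [-179.9, 0.5, -173.6]
force: [0.4, 0.3, -0.2]
gripper_width: 49.9
gripper_force: 0.0
```

```bash
python3 - <<'E'
from h import *
w=snap("wrist","wrist7"); t=snap("top","top7"); s=snap("scene","scene7")
print(injig(),env.state()["force"])
for f,z in((t,24),(s,24),(w,24)): print(*[r for r in rect(f,silver,z,minA=20) if abs(r[2])<60 and abs(r[1]-530)<90],sep="\n");print()
print(*[r for r in rect(t,silver,16) if abs(r[2]-184)<60 and abs(r[1]-460)<60])
plan(J(125,0,200),JYAW+180)
im=np.hstack([s["color"][200:300,250:370]]);cv2.imwrite("pics/c7.png",cv2.resize(im,None,fx=5,fy=5,interpolation=3)[:,:,::-1])
E
```

```text
[ -27.      0.61  204.15 -173.64] [ 0.05799301 -0.25355465 -0.11442609]


(array([323., 255.]), 574.1, 4.2, 29.7, 14.5, 3.9)
(array([302., 244.]), 515.2, -2.6, 50.7, 15.1, 7.1)

(array([318., 231.]), 573.4, -2.6, 60.2, 57.8, -83.7)
(array([321., 175.]), 515.2, -2.4, 51.4, 15.1, 6.6)
(array([280.,  98.]), 444.7, -48.9, 8.7, 8.4, -83.9)

(array([290., 225.]), 455.7, 183.7, 138.9, 17.1, 5.8)
n 4 D [151.1  16.2  -4.2] rv [ 0.001 -0.003  0.   ]
[-3.8, -0.02, 0.09] [0.0, -0.001, 0.0]  x 1
[-3.8, -0.02, 0.1] [0.0, -0.001, 0.0]  x 3
```

View pics/c7.png

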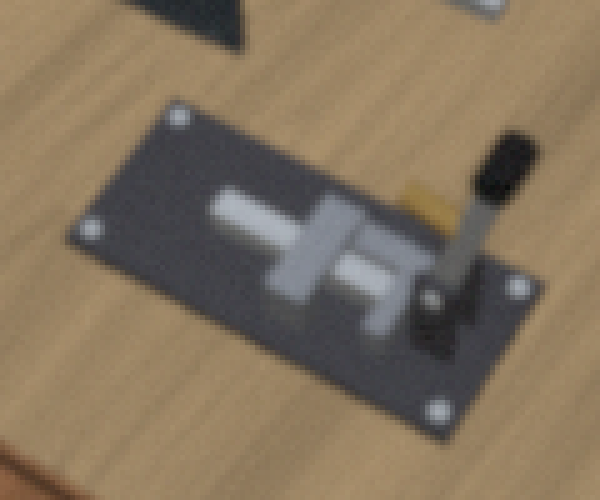

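>>> move_arm:
  plan:
    - {"tx":-3.8,"ty":0,"tz":-0.5,"wx":0,"wy":0,"wz":0}
    - {"tx":-3.8,"ty":-0.05,"tz":-0.5,"wx":0,"wy":0,"wz":0}
    - {"tx":-3.8,"ty":0,"tz":0,"wx":0,"wy":0,"wz":0}
    - {"tx":-3.9,"ty":0,"tz":0,"wx":0,"wy":0,"wz":0}
    - {"tx":0,"ty":0,"tz":0,"wx":0,"wy":0,"wz":0}
    - {"tx":0,"ty":0,"tz":0,"wx":0,"wy":0,"wz":0}
    - {"tx":0,"ty":0,"tz":0,"wx":0,"wy":0,"wz":0}

```text
time_s: 10.87
ee_pos: [664.2, 14.6, 212.9]
ee_rot: [180.0, -0.3, -173.6]
force: [-0.2, 0.0, 0.9]
gripper_width: 49.9
gripper_force: 0.0
```

```bash
python3 - <<'E'
from h import *
print(injig(),env.state()["force"])
print(proj(load("wrist3"),J(125.8,0,160)), "seen 323.7 184.5")
for a in (1.9,2.0,2.1): print(a,proj(load("wrist3"),J(80-110*np.cos(a),0,60+110*np.sin(a))))
E
```

```text
[ 1.2570e+02  5.0000e-02  2.1286e+02 -1.7364e+02] [-0.24226559  0.03150203  0.92778433]
[[323.30757223 207.4946215 ]] seen 323.7 184.5
1.9 [[323.28309788 197.23898061]]
2.0 [[323.30765412 207.47531224]]
2.1 [[323.31782929 216.47379568]]
```

```bash
python3 - <<'E'
from h import *
s7=(np.array([506,168])/5+[250,200])
for a in (1.6,1.7,1.75,1.8,1.9,2.0):
    P=J(80-110*np.cos(a),0,60+110*np.sin(a)); print(a,[proj(load(n),P)[0].round(1).tolist() for n in("wrist3","top0","scene7")],np.round(P,1))
print("seen [323.7,184.5] [356.2,144.8]",s7)
u=[[323.7,184.5]]
print(tri(load("wrist3"),u,load("scene7"),[s7]),tri(load("top0"),[[356.2,144.8]],load("scene7"),[s7]))
E
```

```text
1.6 [[323.1, 160.5], [356.7, 152.0], [342.6, 228.9]] [622.    9.8 170. ]
1.7 [[323.2, 173.6], [356.2, 148.0], [347.0, 231.3]] [632.9  11.  169.1]
1.75 [[323.2, 179.8], [356.0, 146.1], [349.2, 232.6]] [638.3  11.6 168.2]
1.8 [[323.2, 185.9], [355.7, 144.2], [351.4, 234.0]] [643.6  12.2 167.1]
1.9 [[323.3, 197.2], [355.1, 140.6], [355.6, 236.9]] [654.2  13.4 164.1]
2.0 [[323.3, 207.5], [354.6, 137.4], [359.7, 240.0]] [664.3  14.5 160. ]
seen [323.7,184.5] [356.2,144.8] [351.2 233.6]
[[6.42604953e+02 1.26413238e+01 1.67164536e+02 4.99420057e-01]] [[642.43862399  11.6425355  167.91131899   1.86399383]]
```

>>> move_arm:
  plan:
    - {"tx":2.2,"ty":0,"tz":0,"wx":0,"wy":0,"wz":0}
    - {"tx":0,"ty":0,"tz":1,"wx":0,"wy":0,"wz":0}
    - {"tx":0,"ty":0,"tz":2,"wx":0,"wy":0,"wz":0}
    - {"tx":0,"ty":0,"tz":2,"wx":0,"wy":0,"wz":0}
    - {"tx":0,"ty":0,"tz":1.4,"wx":0,"wy":0,"wz":0}
    - {"tx":0,"ty":0,"tz":0,"wx":0,"wy":0,"wz":0}
    - {"tx":0,"ty":0,"tz":0,"wx":0,"wy":0,"wz":0}
    - {"tx":0,"ty":0,"tz":0,"wx":0,"wy":0,"wz":0}

```text
time_s: 11.53
ee_pos: [643.8, 12.1, 152.7]
ee_rot: [-180.0, 0.1, -173.6]
force: [0.4, 0.5, -0.2]
gripper_width: 50.2
gripper_force: 0.0
```

>>> move_arm:
  plan:
    - {"tx":0,"ty":0,"tz":0,"wx":0,"wy":0,"wz":0}
    - {"tx":0,"ty":0,"tz":0,"wx":0,"wy":0,"wz":0}
    - {"tx":0,"ty":0,"tz":0,"wx":0,"wy":0,"wz":0}
    - {"tx":0,"ty":0,"tz":0,"wx":0,"wy":0,"wz":0}
    - {"tx":0,"ty":0,"tz":0,"wx":0,"wy":0,"wz":0}
    - {"tx":0,"ty":0,"tz":0,"wx":0,"wy":0,"wz":0}
  gripper: 2
  force: 15

```text
time_s: 12.03
ee_pos: [644.3, 13.1, 152.4]
ee_rot: [179.9, 0.1, -173.6]
force: [0.0, 4.6, 3.7]
gripper_width: 29.9
gripper_force: 15.0
```

```bash
python3 - <<'E'
from h import *
g=injig();print(g,env.state()["force"])
x,z=g[0],g[2]+19; print("angle",np.arctan2(z-60,80-x),"r",np.hypot(z-60,80-x))
a0=np.arctan2(z-60,80-x)
# rows: 30 rows from a0 to 0.02 
A=np.r_[np.linspace(a0,0.03,25)]
P=np.c_[80-110*np.cos(A),60+110*np.sin(A)]; d=np.diff(P,axis=0)/10
print([(round(-a,2),round(-b,2)) for a,b in d])
E
```

```text
[ 105.75    0.82  152.4  -173.64] [9.99490075e-04 4.59529634e+00 3.71441382e+00]
angle 1.7979557241792539 r 114.33731892956035
[(np.float64(0.8), np.float64(-0.15)), (np.float64(0.8), np.float64(-0.09)), (np.float64(0.81), np.float64(-0.03)), (np.float64(0.81), np.float64(0.02)), (np.float64(0.81), np.float64(0.08)), (np.float64(0.8), np.float64(0.14)), (np.float64(0.78), np.float64(0.2)), (np.float64(0.77), np.float64(0.26)), (np.float64(0.75), np.float64(0.31)), (np.float64(0.72), np.float64(0.37)), (np.float64(0.69), np.float64(0.42)), (np.float64(0.66), np.float64(0.47)), (np.float64(0.62), np.float64(0.52)), (np.float64(0.58), np.float64(0.56)), (np.float64(0.54), np.float64(0.6)), (np.float64(0.49), np.float64(0.64)), (np.float64(0.45), np.float64(0.68)), (np.float64(0.39), np.float64(0.71)), (np.float64(0.34), np.float64(0.73)), (np.float64(0.29), np.float64(0.76)), (np.float64(0.23), np.float64(0.78)), (np.float64(0.17), np.float64(0.79)), (np.float64(0.11), np.float64(0.8)), (np.float64(0.05), np.float64(0.81))]
```

>>> move_arm:
  plan:
    - {"tx":0.8,"ty":-0.05,"tz":-0.15,"wx":0,"wy":0,"wz":0}
    - {"tx":0.8,"ty":0,"tz":-0.09,"wx":0,"wy":0,"wz":0}
    - {"tx":0.8,"ty":0,"tz":-0.03,"wx":0,"wy":0,"wz":0}
    - {"tx":0.8,"ty":0,"tz":0.02,"wx":0,"wy":0,"wz":0}
    - {"tx":0.8,"ty":0,"tz":0.08,"wx":0,"wy":0,"wz":0}
    - {"tx":0.8,"ty":0,"tz":0.14,"wx":0,"wy":0,"wz":0}
    - {"tx":0.78,"ty":0,"tz":0.2,"wx":0,"wy":0,"wz":0}
    - {"tx":0.77,"ty":0,"tz":0.26,"wx":0,"wy":0,"wz":0}
    - {"tx":0.75,"ty":0,"tz":0.31,"wx":0,"wy":0,"wz":0}
    - {"tx":0.72,"ty":0,"tz":0.37,"wx":0,"wy":0,"wz":0}
    - {"tx":0.69,"ty":0,"tz":0.42,"wx":0,"wy":0,"wz":0}
    - {"tx":0.66,"ty":0,"tz":0.47,"wx":0,"wy":0,"wz":0}

```text
time_s: 13.03
ee_pos: [552.3, 2.4, 131.5]
ee_rot: [179.9, 0.0, -173.6]
force: [0.8, 4.4, -0.3]
gripper_width: 29.7
gripper_force: 15.0
```

```bash
python3 - <<'E'
from h import *
g=injig();print(g,env.state()["force"],env.state()["gripper_width"])
x,z=g[0],g[2]+15; print("angle",np.arctan2(z-60,80-x),"r",np.hypot(z-60,80-x))
E
```

```text
[  13.14    0.38  131.51 -173.64] [ 0.77012732  4.40062318 -0.34956541] 29.746199048847362
angle 0.9128254804422841 r 109.33544576211321
```

>>> move_arm:
  plan:
    - {"tx":0.62,"ty":0,"tz":0.52,"wx":0,"wy":0,"wz":0}
    - {"tx":0.58,"ty":0,"tz":0.56,"wx":0,"wy":0,"wz":0}
    - {"tx":0.54,"ty":0,"tz":0.6,"wx":0,"wy":0,"wz":0}
    - {"tx":0.49,"ty":0,"tz":0.64,"wx":0,"wy":0,"wz":0}
    - {"tx":0.45,"ty":0,"tz":0.68,"wx":0,"wy":0,"wz":0}
    - {"tx":0.39,"ty":0,"tz":0.71,"wx":0,"wy":0,"wz":0}
    - {"tx":0.34,"ty":0,"tz":0.73,"wx":0,"wy":0,"wz":0}
    - {"tx":0.29,"ty":0,"tz":0.76,"wx":0,"wy":0,"wz":0}
    - {"tx":0.23,"ty":0,"tz":0.78,"wx":0,"wy":0,"wz":0}
    - {"tx":0.17,"ty":0,"tz":0.79,"wx":0,"wy":0,"wz":0}
    - {"tx":0.1,"ty":0,"tz":0.75,"wx":0,"wy":0,"wz":0}
    - {"tx":0.05,"ty":0,"tz":0.6,"wx":0,"wy":0,"wz":0}

```text
time_s: 14.03
ee_pos: [509.4, -2.6, 49.5]
ee_rot: [179.9, -0.1, -173.6]
force: [0.2, 5.4, -0.0]
gripper_width: 29.8
gripper_force: 15.0
```

>>> move_arm:
  plan:
    - {"tx":0,"ty":0,"tz":0,"wx":0,"wy":0,"wz":0}
    - {"tx":0,"ty":0,"tz":0,"wx":0,"wy":0,"wz":0}
    - {"tx":0,"ty":0,"tz":0,"wx":0,"wy":0,"wz":0}
    - {"tx":0,"ty":0,"tz":0,"wx":0,"wy":0,"wz":0}
    - {"tx":0,"ty":0,"tz":0,"wx":0,"wy":0,"wz":0}

```text
time_s: 14.45
ee_pos: [509.3, -2.6, 49.5]
ee_rot: [179.9, -0.2, -173.6]
force: [0.2, 5.4, -3.1]
gripper_width: 29.7
gripper_force: 15.0
```

```bash
python3 - <<'E'
from h import *
g=injig();print(g,env.state()["force"],env.state()["gripper_width"])
x,z=g[0],g[2]+15; print("angle",np.arctan2(z-60,80-x),"r",np.hypot(z-60,80-x))
E
```

```text
[-3.0170e+01  1.7000e-01  4.9470e+01 -1.7365e+02] [ 0.21356385  5.37699624 -3.0590848 ] 29.728981570589497
angle 0.04055141644241027 r 110.26064483758474
```

>>> move_arm:
  plan:
    - {"tx":0,"ty":0,"tz":0.2,"wx":0,"wy":0,"wz":0}
    - {"tx":0,"ty":0,"tz":0.15,"wx":0,"wy":0,"wz":0}
    - {"tx":0,"ty":0,"tz":0,"wx":0,"wy":0,"wz":0}
    - {"tx":0,"ty":0,"tz":0,"wx":0,"wy":0,"wz":0}

```text
time_s: 14.78
ee_pos: [509.2, -2.5, 46.1]
ee_rot: [179.9, -0.2, -173.6]
force: [-0.9, 5.6, -2.0]
gripper_width: 29.9
gripper_force: 15.0
```

>>> move_arm:
  plan:
    - {"tx":0,"ty":0,"tz":0,"wx":0,"wy":0,"wz":0}
    - {"tx":0,"ty":0,"tz":0,"wx":0,"wy":0,"wz":0}
    - {"tx":0,"ty":0,"tz":0,"wx":0,"wy":0,"wz":0}
    - {"tx":0,"ty":0,"tz":0,"wx":0,"wy":0,"wz":0}
    - {"tx":0,"ty":0,"tz":0,"wx":0,"wy":0,"wz":0}
    - {"tx":0,"ty":0,"tz":0,"wx":0,"wy":0,"wz":0}
    - {"tx":0,"ty":0,"tz":0,"wx":0,"wy":0,"wz":0}
    - {"tx":0,"ty":0,"tz":0,"wx":0,"wy":0,"wz":0}
    - {"tx":0,"ty":0,"tz":0,"wx":0,"wy":0,"wz":0}
    - {"tx":0,"ty":0,"tz":0,"wx":0,"wy":0,"wz":0}
    - {"tx":0,"ty":0,"tz":0,"wx":0,"wy":0,"wz":0}
    - {"tx":0,"ty":0,"tz":0,"wx":0,"wy":0,"wz":0}
  gripper: 4.5

```text
time_s: 15.78
ee_pos: [510.6, -3.2, 46.9]
ee_rot: [180.0, 0.0, -173.6]
force: [-0.3, 0.1, -1.0]
gripper_width: 45.0
gripper_force: 0.0
```

>>> move_arm:
  plan:
    - {"tx":0,"ty":0,"tz":0,"wx":0,"wy":0,"wz":0}
    - {"tx":0,"ty":0,"tz":0,"wx":0,"wy":0,"wz":0}
    - {"tx":0,"ty":0,"tz":0,"wx":0,"wy":0,"wz":0}
    - {"tx":0,"ty":0,"tz":0,"wx":0,"wy":0,"wz":0}
    - {"tx":0,"ty":0,"tz":0,"wx":0,"wy":0,"wz":0}
    - {"tx":0,"ty":0,"tz":0,"wx":0,"wy":0,"wz":0}
    - {"tx":0,"ty":0,"tz":0,"wx":0,"wy":0,"wz":0}
    - {"tx":0,"ty":0,"tz":0,"wx":0,"wy":0,"wz":0}
    - {"tx":0,"ty":0,"tz":0,"wx":0,"wy":0,"wz":0}
    - {"tx":0,"ty":0,"tz":0,"wx":0,"wy":0,"wz":0}
    - {"tx":0,"ty":0,"tz":0,"wx":0,"wy":0,"wz":0}
    - {"tx":0,"ty":0,"tz":0,"wx":0,"wy":0,"wz":0}

```text
time_s: 16.78
ee_pos: [510.5, -3.2, 46.9]
ee_rot: [180.0, 0.0, -173.6]
force: [0.3, -0.7, 0.0]
gripper_width: 45.3
gripper_force: 0.0
```

```bash
python3 - <<'E'
from h import *
s=snap("scene","scene8");w=snap("wrist","wrist8")
g=injig();print(g,env.state()["force"],env.state()["gripper_width"])
for f in (s,w): print(*[r for r in rect(f,silver,24,minA=20) if abs(r[2])<60 and abs(r[1]-530)<90],sep="\n");print()
im=s["color"][200:300,250:370];cv2.imwrite("pics/c8.png",cv2.resize(im,None,fx=5,fy=5,interpolation=3)[:,:,::-1])
E
```

```text
[ -29.     -0.61   46.88 -173.64] [ 0.24717584 -0.6602519  -0.86379866] 44.99434062357943
(array([305., 245.]), 523.4, -1.5, 29.8, 15.0, 7.1)
(array([323., 245.]), 558.5, 26.2, 101.6, 12.4, 7.6)

(array([350., 308.]), 557.6, 19.2, 19.9, 17.0, 6.1)
(array([302., 310.]), 561.3, -10.9, 41.8, 20.6, -83.7)
(array([322., 215.]), 500.6, -3.8, 22.4, 15.2, 5.9)
(array([250., 104.]), 444.5, -48.3, 8.8, 8.4, 4.2)
```

View pics/c8.png

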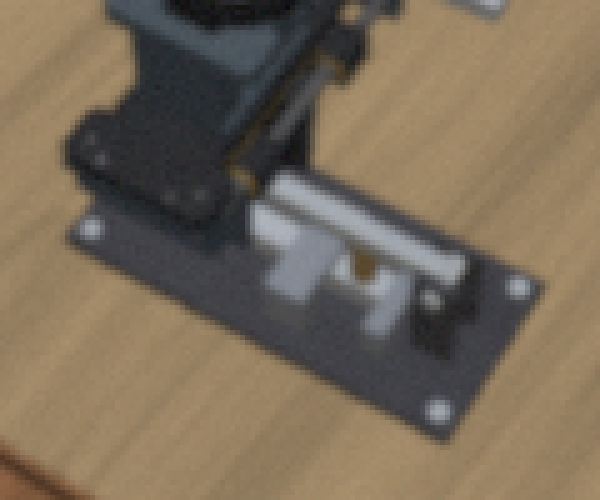

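>>> move_arm:
  plan:
    - {"tx":0,"ty":0,"tz":0,"wx":0,"wy":0,"wz":0}
    - {"tx":0,"ty":0,"tz":0,"wx":0,"wy":0,"wz":0}
    - {"tx":0,"ty":0,"tz":0,"wx":0,"wy":0,"wz":0}
    - {"tx":0,"ty":0,"tz":0,"wx":0,"wy":0,"wz":0}
    - {"tx":0,"ty":0,"tz":0,"wx":0,"wy":0,"wz":0}
    - {"tx":0,"ty":0,"tz":0,"wx":0,"wy":0,"wz":0}
  gripper: 2
  force: 15

```text
time_s: 17.38
ee_pos: [510.4, -2.4, 46.9]
ee_rot: [179.9, -0.0, -173.7]
force: [-0.3, 5.6, -0.8]
gripper_width: 29.8
gripper_force: 15.0
```

>>> move_arm:
  plan:
    - {"tx":-0.05,"ty":0,"tz":-0.8,"wx":0,"wy":0,"wz":0}
    - {"tx":-0.1,"ty":0,"tz":-0.8,"wx":0,"wy":0,"wz":0}
    - {"tx":-0.17,"ty":0,"tz":-0.79,"wx":0,"wy":0,"wz":0}
    - {"tx":-0.23,"ty":0,"tz":-0.78,"wx":0,"wy":0,"wz":0}
    - {"tx":-0.29,"ty":0,"tz":-0.76,"wx":0,"wy":0,"wz":0}
    - {"tx":-0.34,"ty":0,"tz":-0.73,"wx":0,"wy":0,"wz":0}
    - {"tx":-0.39,"ty":0,"tz":-0.71,"wx":0,"wy":0,"wz":0}
    - {"tx":-0.45,"ty":0,"tz":-0.68,"wx":0,"wy":0,"wz":0}
    - {"tx":-0.49,"ty":0,"tz":-0.64,"wx":0,"wy":0,"wz":0}
    - {"tx":-0.54,"ty":0,"tz":-0.6,"wx":0,"wy":0,"wz":0}
    - {"tx":-0.58,"ty":0,"tz":-0.56,"wx":0,"wy":0,"wz":0}
    - {"tx":-0.62,"ty":0,"tz":-0.52,"wx":0,"wy":0,"wz":0}

```text
time_s: 18.38
ee_pos: [549.2, 2.1, 130.1]
ee_rot: [179.9, -0.5, -173.6]
force: [-6.1, 4.1, 1.8]
gripper_width: 30.2
gripper_force: 15.0
```

```bash
python3 - <<'E'
from h import *
g=injig();print(g,env.state()["force"],env.state()["gripper_width"])
x,z=g[0],g[2]+13; print("angle",np.arctan2(z-60,80-x),"r",np.hypot(z-60,80-x))
a0=np.arctan2(z-60,80-x)
A=np.linspace(a0,1.82,13)
P=np.c_[80-110*np.cos(A),60+110*np.sin(A)]; d=np.diff(P,axis=0)/10
print([(float(round(-a,2)),float(round(-b,2))) for a,b in d])
E
```

```text
[  10.03    0.37  130.12 -173.64] [-6.0835624   4.05037477  1.78258513] 30.197947763035085
angle 0.8710850192494397 r 108.64959871071775
[(-0.69, -0.53), (-0.73, -0.48), (-0.76, -0.42), (-0.79, -0.36), (-0.82, -0.29), (-0.84, -0.23), (-0.85, -0.16), (-0.86, -0.09), (-0.87, -0.02), (-0.87, 0.04), (-0.86, 0.11), (-0.85, 0.18)]
```

>>> move_arm:
  plan:
    - {"tx":-0.68,"ty":0,"tz":-0.53,"wx":0,"wy":0,"wz":0}
    - {"tx":-0.72,"ty":0,"tz":-0.48,"wx":0,"wy":0,"wz":0}
    - {"tx":-0.76,"ty":0,"tz":-0.42,"wx":0,"wy":0,"wz":0}
    - {"tx":-0.79,"ty":0,"tz":-0.36,"wx":0,"wy":0,"wz":0}
    - {"tx":-0.82,"ty":0,"tz":-0.29,"wx":0,"wy":0,"wz":0}
    - {"tx":-0.84,"ty":0,"tz":-0.23,"wx":0,"wy":0,"wz":0}
    - {"tx":-0.85,"ty":0,"tz":-0.16,"wx":0,"wy":0,"wz":0}
    - {"tx":-0.86,"ty":0,"tz":-0.09,"wx":0,"wy":0,"wz":0}
    - {"tx":-0.87,"ty":0,"tz":-0.02,"wx":0,"wy":0,"wz":0}
    - {"tx":-0.87,"ty":0,"tz":0.04,"wx":0,"wy":0,"wz":0}
    - {"tx":-0.86,"ty":0,"tz":0.11,"wx":0,"wy":0,"wz":0}
    - {"tx":-0.85,"ty":0,"tz":0.18,"wx":0,"wy":0,"wz":0}

```text
time_s: 19.38
ee_pos: [650.2, 13.7, 154.3]
ee_rot: [179.9, 0.0, -173.6]
force: [-1.4, 5.3, 3.1]
gripper_width: 29.9
gripper_force: 15.0
```

>>> move_arm:
  plan:
    - {"tx":0,"ty":0,"tz":0,"wx":0,"wy":0,"wz":0}
    - {"tx":0,"ty":0,"tz":0,"wx":0,"wy":0,"wz":0}
    - {"tx":0,"ty":0,"tz":0,"wx":0,"wy":0,"wz":0}
    - {"tx":0,"ty":0,"tz":0,"wx":0,"wy":0,"wz":0}
    - {"tx":0,"ty":0,"tz":0,"wx":0,"wy":0,"wz":0}

```text
time_s: 19.8
ee_pos: [651.1, 13.8, 154.1]
ee_rot: [179.9, 0.2, -173.6]
force: [1.0, 5.8, 1.4]
gripper_width: 29.6
gripper_force: 15.0
```

```bash
python3 - <<'E'
from h import *
g=injig();print(g,env.state()["force"],env.state()["gripper_width"])
x,z=g[0],g[2]+13; print("angle",np.arctan2(z-60,80-x),"r",np.hypot(z-60,80-x))
E
```

```text
[ 112.57    0.77  154.1  -173.65] [1.02142114 5.84658121 1.40862542] 29.59395122445228
angle 1.8660179382176618 r 111.94290910995657
```

>>> move_arm:
  plan:
    - {"tx":0,"ty":0,"tz":0,"wx":0,"wy":0,"wz":0}
    - {"tx":0,"ty":0,"tz":0,"wx":0,"wy":0,"wz":0}
    - {"tx":0,"ty":0,"tz":0,"wx":0,"wy":0,"wz":0}
    - {"tx":0,"ty":0,"tz":-2,"wx":0,"wy":0,"wz":0}
    - {"tx":0,"ty":0,"tz":-3,"wx":0,"wy":0,"wz":0}
    - {"tx":0,"ty":0,"tz":-1,"wx":0,"wy":0,"wz":0}
    - {"tx":3.5,"ty":0,"tz":0,"wx":0,"wy":0,"wz":0}
    - {"tx":4,"ty":0,"tz":0,"wx":0,"wy":0,"wz":0}
    - {"tx":4,"ty":0,"tz":2,"wx":0,"wy":0,"wz":0}
    - {"tx":2.5,"ty":0,"tz":3,"wx":0,"wy":0,"wz":0}
    - {"tx":0,"ty":0,"tz":4,"wx":0,"wy":0,"wz":0}
    - {"tx":0,"ty":0,"tz":4,"wx":0,"wy":0,"wz":0}
  gripper: 4.5

```text
time_s: 20.8
ee_pos: [512.5, -3.5, 84.5]
ee_rot: [-179.9, 0.2, -173.7]
force: [0.8, 0.4, -0.2]
gripper_width: 45.2
gripper_force: 0.0
```

```bash
python3 - <<'E'
from h import *
w=snap("wrist","wrist9");s=snap("scene","scene9");t=snap("top","top9")
print(injig())
for f in (w,s): print(*[r for r in rect(f,silver,24,minA=20) if abs(r[2])<60 and abs(r[1]-510)<50],sep="\n");print()
print(*[r for r in rect(t,silver,16) if abs(r[2]-184)<90 and abs(r[1]-460)<90])
for a in(1.8,1.9,2.0):print(a,proj(s,J(80-110*np.cos(a),0,60+110*np.sin(a))))
m=(s["color"].max(2)<40)&(np.arange(640)[None]>330)&(np.arange(640)[None]<380)&(np.arange(400)[:,None]>215)&(np.arange(400)[:,None]<250)
print(np.argwhere(m).mean(0)[::-1],m.sum())
plan(J(-27,0,11),JYAW+180)
E
```

```text
[ -28.25   -0.61   82.58 -173.65]
(array([323., 216.]), 515.4, -2.4, 52.3, 15.6, 6.8)

(array([304., 246.]), 520.8, -2.7, 49.3, 18.6, -1.2)

(array([290., 225.]), 455.5, 183.8, 139.4, 17.3, 6.1)
1.8 [[351.36798269 234.01229558]]
1.9 [[355.61546992 236.93001476]]
2.0 [[359.68500663 240.04563486]]
[350.52631579 233.60526316] 76
n 2 D [  1.2   0.7 -71.6] rv [ 0.001 -0.006  0.   ]
[-0.08, 0.03, 3.58] [0.0, -0.003, 0.0]  x 1
[-0.07, 0.03, 3.58] [0.0, -0.003, 0.0]  x 1
```

>>> move_arm:
  plan:
    - {"tx":0,"ty":0.05,"tz":2.5,"wx":0,"wy":0,"wz":0}
    - {"tx":0,"ty":0,"tz":2.5,"wx":0,"wy":0,"wz":0}
    - {"tx":0,"ty":0,"tz":1.5,"wx":0,"wy":0,"wz":0}
    - {"tx":0,"ty":0,"tz":0.6,"wx":0,"wy":0,"wz":0}
    - {"tx":0,"ty":0,"tz":0,"wx":0,"wy":0,"wz":0}
    - {"tx":0,"ty":0,"tz":0,"wx":0,"wy":0,"wz":0}

```text
time_s: 21.45
ee_pos: [515.3, -2.5, 15.1]
ee_rot: [-180.0, 0.2, -173.6]
force: [-0.0, 0.0, 0.1]
gripper_width: 45.0
gripper_force: 0.0
```

>>> move_arm:
  plan:
    - {"tx":0,"ty":0,"tz":0,"wx":0,"wy":0,"wz":0}
    - {"tx":0,"ty":0,"tz":0,"wx":0,"wy":0,"wz":0}
    - {"tx":0,"ty":0,"tz":0,"wx":0,"wy":0,"wz":0}
    - {"tx":0,"ty":0,"tz":0,"wx":0,"wy":0,"wz":0}
    - {"tx":0,"ty":0,"tz":0,"wx":0,"wy":0,"wz":0}
    - {"tx":0,"ty":0,"tz":0,"wx":0,"wy":0,"wz":0}
  gripper: 0.5
  force: 45

```text
time_s: 21.95
ee_pos: [513.6, -2.3, 13.9]
ee_rot: [180.0, 0.0, -173.6]
force: [-0.8, 0.6, 3.4]
gripper_width: 15.9
gripper_force: 45.0
```

>>> move_arm:
  plan:
    - {"tx":0.4,"ty":-0.05,"tz":-0.1,"wx":0,"wy":0,"wz":0}
    - {"tx":1,"ty":-0.05,"tz":0,"wx":0,"wy":0,"wz":0}
    - {"tx":1.5,"ty":0,"tz":0,"wx":0,"wy":0,"wz":0}
    - {"tx":2,"ty":0,"tz":0,"wx":0,"wy":0,"wz":0}
    - {"tx":2,"ty":0,"tz":0,"wx":0,"wy":0,"wz":0}
    - {"tx":1.2,"ty":0,"tz":0,"wx":0,"wy":0,"wz":0}
    - {"tx":0,"ty":0,"tz":-2,"wx":0,"wy":0,"wz":0}
    - {"tx":0,"ty":0,"tz":-3,"wx":0,"wy":0,"wz":0}
    - {"tx":0,"ty":0,"tz":0,"wx":0,"wy":0,"wz":0}
    - {"tx":0,"ty":0,"tz":0,"wx":0,"wy":0,"wz":0}
    - {"tx":0,"ty":0,"tz":0,"wx":0,"wy":0,"wz":0}

```text
time_s: 22.87
ee_pos: [431.5, -12.4, 63.6]
ee_rot: [180.0, -0.1, -173.6]
force: [0.3, -0.5, -2.9]
gripper_width: 15.4
gripper_force: 45.0
```

```bash
python3 - <<'E'
from h import *
print(injig(),env.state()["gripper_width"],env.state()["gripper_force"])
plan([468.6,-224.4,65],184.9,rows=7)
E
```

```text
[-108.55   -0.96   63.65 -173.64] 15.393285339657123 44.99604821205139
n 7 D [  37.1 -212.     1.4] rv [ 0.    -0.002  0.025]
[-0.2, -3.07, -0.02] [0.0, -0.0, 0.004]  x 1
[-0.21, -3.07, -0.02] [0.0, -0.0, 0.004]  x 1
[-0.22, -3.07, -0.02] [0.0, -0.0, 0.004]  x 1
[-0.23, -3.07, -0.02] [0.0, -0.0, 0.004]  x 1
[-0.24, -3.07, -0.02] [0.0, -0.0, 0.004]  x 1
[-0.25, -3.06, -0.02] [0.0, -0.0, 0.004]  x 1
[-0.26, -3.06, -0.02] [0.0, -0.0, 0.004]  x 1
```

>>> move_arm:
  plan:
    - {"tx":-0.2,"ty":-3.07,"tz":0,"wx":0,"wy":0,"wz":0.004}
    - {"tx":-0.2,"ty":-3.07,"tz":0,"wx":0,"wy":0,"wz":0.004}
    - {"tx":-0.2,"ty":-3.07,"tz":0,"wx":0,"wy":0,"wz":0.004}
    - {"tx":-0.2,"ty":-3.07,"tz":0,"wx":0,"wy":0,"wz":0.004}
    - {"tx":-0.3,"ty":-3.07,"tz":0,"wx":0,"wy":0,"wz":0.004}
    - {"tx":-0.3,"ty":-3.07,"tz":0,"wx":0,"wy":0,"wz":0.004}
    - {"tx":-0.2,"ty":-3.07,"tz":0,"wx":0,"wy":0,"wz":0}
    - {"tx":0,"ty":0,"tz":0,"wx":0,"wy":0,"wz":0}
    - {"tx":0,"ty":0,"tz":1,"wx":0,"wy":0,"wz":0}
    - {"tx":0,"ty":0,"tz":1.5,"wx":0,"wy":0,"wz":0}
    - {"tx":0,"ty":0,"tz":0,"wx":0,"wy":0,"wz":0}
    - {"tx":0,"ty":0,"tz":0,"wx":0,"wy":0,"wz":0}

```text
time_s: 23.87
ee_pos: [468.2, -222.8, 37.4]
ee_rot: [179.8, -0.3, -175.0]
force: [-0.2, 0.3, -1.3]
gripper_width: 15.4
gripper_force: 45.0
```

```bash
python3 - <<'E'
from h import *
w=snap("wrist","wrist10");s=snap("scene","scene10")
print(env.state()["ee_pos"],env.state()["gripper_width"])
plan([468.6,-224.4,12],184.9,rows=3)
im=np.hstack([s["color"][200:390,150:310],cv2.resize(w["color"],None,fx=190/400,fy=190/400)])
cv2.imwrite("pics/c10.png",cv2.resize(im,None,fx=1.7,fy=1.7,interpolation=3)[:,:,::-1])
E
```

```text
[ 469.91075291 -223.72348658   39.11982559] 15.339677047013014
n 3 D [ -1.3  -0.7 -27.1] rv [ 0.001 -0.001  0.003]
[0.04, -0.02, 0.9] [0.0, -0.0, 0.001]  x 1
[0.05, -0.02, 0.9] [0.0, -0.0, 0.001]  x 2
```

View pics/c10.png

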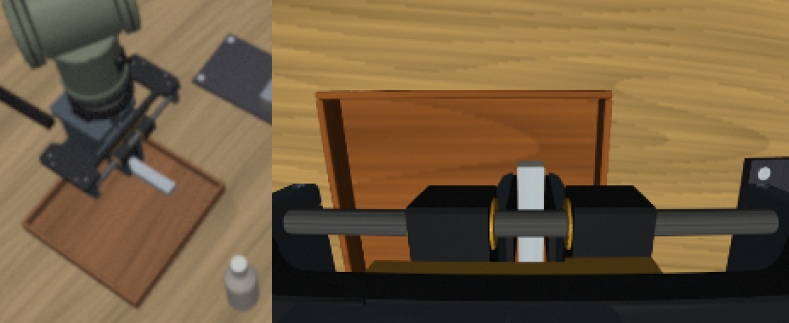

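>>> move_arm:
  plan:
    - {"tx":0,"ty":0,"tz":1,"wx":0,"wy":0,"wz":0}
    - {"tx":0,"ty":0,"tz":1,"wx":0,"wy":0,"wz":0}
    - {"tx":0,"ty":0,"tz":0.5,"wx":0,"wy":0,"wz":0}
    - {"tx":0,"ty":0,"tz":0.2,"wx":0,"wy":0,"wz":0}
    - {"tx":0,"ty":0,"tz":0,"wx":0,"wy":0,"wz":0}
    - {"tx":0,"ty":0,"tz":0,"wx":0,"wy":0,"wz":0}
    - {"tx":0,"ty":0,"tz":0,"wx":0,"wy":0,"wz":0}

```text
time_s: 24.55
ee_pos: [470.5, -224.8, 12.7]
ee_rot: [-180.0, 0.0, -175.0]
force: [-0.2, -0.4, -2.7]
gripper_width: 15.5
gripper_force: 45.0
```

>>> move_arm:
  plan:
    - {"tx":0,"ty":0,"tz":0,"wx":0,"wy":0,"wz":0}
    - {"tx":0,"ty":0,"tz":0,"wx":0,"wy":0,"wz":0}
    - {"tx":0,"ty":0,"tz":0,"wx":0,"wy":0,"wz":0}
    - {"tx":0,"ty":0,"tz":0,"wx":0,"wy":0,"wz":0}
    - {"tx":0,"ty":0,"tz":-2,"wx":0,"wy":0,"wz":0}
    - {"tx":0,"ty":0,"tz":-4,"wx":0,"wy":0,"wz":0}
    - {"tx":0,"ty":0,"tz":-4,"wx":0,"wy":0,"wz":0}
    - {"tx":0,"ty":0,"tz":-4,"wx":0,"wy":0,"wz":0}
    - {"tx":0,"ty":0,"tz":-4,"wx":0,"wy":0,"wz":0}
    - {"tx":0,"ty":0,"tz":0,"wx":0,"wy":0,"wz":0}
  gripper: 3.5

```text
time_s: 25.38
ee_pos: [474.4, -226.8, 201.0]
ee_rot: [-179.5, 0.8, -175.0]
force: [0.8, -1.0, 0.7]
gripper_width: 35.2
gripper_force: 0.0
```

```bash
python3 - <<'E'
from h import *
w=snap("wrist","wrist11");t=snap("top","top11");s=snap("scene","scene11")
for f in(w,t,s): print(*[r for r in rect(f,silver,21,minA=40) if abs(r[2]+240)<90 and abs(r[1]-490)<90],sep="\n");print()
for f in(t,s): print(*[r for r in rect(f,silver,16) if abs(r[2]-184)<90 and abs(r[1]-460)<90])
# grasp for long bar: 
plan([425,180,70],186,rows=12)
E
```

```text
(array([324., 196.]), 495.6, -222.9, 99.0, 15.1, 4.8)



(array([235., 305.]), 495.3, -223.4, 99.0, 15.6, 4.9)

(array([290., 225.]), 455.5, 183.7, 139.4, 17.5, 5.8)
(array([328., 189.]), 456.0, 184.1, 139.1, 17.0, 6.1)
n 12 D [ -44.9  404.5 -122.5] rv [-0.     0.    -0.018]
[0.08, 3.39, 1.02] [-0.0, 0.0, -0.001]  x 1
[0.07, 3.39, 1.02] [-0.0, 0.0, -0.001]  x 2
[0.06, 3.39, 1.02] [-0.0, 0.0, -0.001]  x 2
[0.05, 3.39, 1.02] [-0.0, 0.0, -0.001]  x 2
[0.04, 3.39, 1.02] [-0.0, 0.0, -0.001]  x 2
[0.03, 3.39, 1.02] [-0.0, 0.0, -0.001]  x 2
[0.02, 3.39, 1.02] [-0.0, 0.0, -0.001]  x 1
```

>>> move_arm:
  plan:
    - {"tx":-0.1,"ty":3.4,"tz":0,"wx":0,"wy":0,"wz":-0.002}
    - {"tx":-0.1,"ty":3.4,"tz":1,"wx":0,"wy":0,"wz":-0.002}
    - {"tx":-0.1,"ty":3.4,"tz":1,"wx":0,"wy":0,"wz":-0.002}
    - {"tx":-0.1,"ty":3.4,"tz":1,"wx":0,"wy":0,"wz":-0.002}
    - {"tx":-0.1,"ty":3.4,"tz":1,"wx":0,"wy":0,"wz":-0.002}
    - {"tx":-0.1,"ty":3.4,"tz":1,"wx":0,"wy":0,"wz":-0.002}
    - {"tx":-0.1,"ty":3.4,"tz":1,"wx":0,"wy":0,"wz":-0.002}
    - {"tx":-0.1,"ty":3.4,"tz":1,"wx":0,"wy":0,"wz":-0.002}
    - {"tx":-0.1,"ty":3.4,"tz":1.5,"wx":0,"wy":0,"wz":-0.002}
    - {"tx":-0.1,"ty":3.4,"tz":1.5,"wx":0,"wy":0,"wz":-0.002}
    - {"tx":-0.1,"ty":3.4,"tz":1.5,"wx":0,"wy":0,"wz":-0.002}
    - {"tx":-0.1,"ty":3.4,"tz":1,"wx":0,"wy":0,"wz":-0.002}
  gripper: 4.5

```text
time_s: 26.53
ee_pos: [439.5, 183.4, 64.4]
ee_rot: [-179.9, -0.3, -173.6]
force: [0.8, 0.4, -0.4]
gripper_width: 45.2
gripper_force: 0.0
```

>>> move_arm:
  plan:
    - {"tx":0,"ty":0,"tz":0,"wx":0,"wy":0,"wz":0}
    - {"tx":0,"ty":0,"tz":0,"wx":0,"wy":0,"wz":0}
    - {"tx":0,"ty":0,"tz":0,"wx":0,"wy":0,"wz":0}

```text
time_s: 26.78
ee_pos: [441.1, 181.9, 66.3]
ee_rot: [-179.9, -0.2, -173.6]
force: [0.4, -0.7, -1.3]
gripper_width: 45.2
gripper_force: 0.0
```

```bash
python3 - <<'E'
from h import *
w=snap("wrist","wrist12");t=snap("top","top12")
print(*[r for r in rect(w,silver,16,minA=40) if abs(r[2]-184)<90 and abs(r[1]-460)<90],sep="\n");print()
print(env.state()["ee_pos"],env.state()["ee_rot"])
plan([442.3,182.5,3],186.2,rows=4)
E
```

```text
(array([321., 309.]), 506.8, 189.3, 23.4, 14.7, 6.4)
(array([322., 195.]), 428.1, 180.9, 81.9, 15.5, 6.1)

[442.02060188 181.43120071  67.21857513] [-1.79977454e+02 -4.56561618e-02 -1.73718384e+02]
n 4 D [  0.3   1.1 -64.2] rv [-0.    -0.001  0.001]
[-0.01, 0.03, 1.61] [-0.0, -0.0, 0.0]  x 4
```

>>> move_arm:
  plan:
    - {"tx":0,"ty":0.1,"tz":2,"wx":0,"wy":0,"wz":0}
    - {"tx":0,"ty":0,"tz":2,"wx":0,"wy":0,"wz":0}
    - {"tx":0,"ty":0,"tz":1.6,"wx":0,"wy":0,"wz":0}
    - {"tx":0,"ty":0,"tz":0.8,"wx":0,"wy":0,"wz":0}
    - {"tx":0,"ty":0,"tz":0,"wx":0,"wy":0,"wz":0}
    - {"tx":0,"ty":0,"tz":0,"wx":0,"wy":0,"wz":0}

```text
time_s: 27.38
ee_pos: [442.4, 182.9, 3.7]
ee_rot: [180.0, 0.0, -173.7]
force: [0.3, 0.3, 0.1]
gripper_width: 45.0
gripper_force: 0.0
```

>>> move_arm:
  plan:
    - {"tx":0,"ty":0,"tz":0,"wx":0,"wy":0,"wz":0}
    - {"tx":0,"ty":0,"tz":0,"wx":0,"wy":0,"wz":0}
    - {"tx":0,"ty":0,"tz":0,"wx":0,"wy":0,"wz":0}
    - {"tx":0,"ty":0,"tz":0,"wx":0,"wy":0,"wz":0}
    - {"tx":0,"ty":0,"tz":0,"wx":0,"wy":0,"wz":0}
    - {"tx":0,"ty":0,"tz":0,"wx":0,"wy":0,"wz":0}
  gripper: 0.5
  force: 45

```text
time_s: 27.88
ee_pos: [442.4, 183.6, 3.9]
ee_rot: [180.0, 0.0, -173.6]
force: [-1.0, -0.7, 3.1]
gripper_width: 15.8
gripper_force: 45.0
```

```bash
python3 - <<'E'
from h import *
p=env.state()["ee_pos"];off=(456.6-p[0])/.994;print(p,"offset",off)
plan(J(-90-off,-4,60),JYAW+180,rows=7)
E
```

```text
[442.36328992 183.6306406    3.92044988] offset 14.32264596002485
n 7 D [  -6.3 -198.5   56.1] rv [0.    0.001 0.   ]
[0.4, -2.81, -0.8] [0.0, 0.0, 0.0]  x 7
```

>>> move_arm:
  plan:
    - {"tx":0,"ty":0,"tz":-2.6,"wx":0,"wy":0,"wz":0}
    - {"tx":0,"ty":0,"tz":-3,"wx":0,"wy":0,"wz":0}
    - {"tx":0.4,"ty":-2.8,"tz":0,"wx":0,"wy":0,"wz":0}
    - {"tx":0.4,"ty":-2.8,"tz":0,"wx":0,"wy":0,"wz":0}
    - {"tx":0.4,"ty":-2.8,"tz":0,"wx":0,"wy":0,"wz":0}
    - {"tx":0.4,"ty":-2.8,"tz":0,"wx":0,"wy":0,"wz":0}
    - {"tx":0.4,"ty":-2.8,"tz":0,"wx":0,"wy":0,"wz":0}
    - {"tx":0.4,"ty":-2.8,"tz":0,"wx":0,"wy":0,"wz":0}
    - {"tx":0.4,"ty":-2.8,"tz":0,"wx":0,"wy":0,"wz":0}
    - {"tx":0,"ty":0,"tz":0,"wx":0,"wy":0,"wz":0}
    - {"tx":0,"ty":0,"tz":0,"wx":0,"wy":0,"wz":0}
    - {"tx":0,"ty":0,"tz":0,"wx":0,"wy":0,"wz":0}

```text
time_s: 28.88
ee_pos: [435.5, -14.0, 59.1]
ee_rot: [180.0, -0.1, -173.7]
force: [0.3, 0.1, -4.0]
gripper_width: 15.6
gripper_force: 45.0
```

```bash
python3 - <<'E'
from h import *
print(injig(),env.state()["gripper_width"],env.state()["force"])
s=snap("scene","scene13");w=snap("wrist","wrist13")
for f in(s,w):print(*[r for r in rect(f,silver,72,minA=40) if abs(r[2])<60 and abs(r[1]-450)<90],sep="\n")
E
```

```text
[-104.8    -3.05   59.08 -173.68] 15.614372963744142 [ 0.25015354  0.05306311 -4.04653559]
(array([289., 228.]), 481.1, -8.5, 74.2, 20.0, 5.7)
(array([320., 309.]), 463.2, -11.5, 16.8, 15.0, 6.3)
(array([262., 224.]), 421.9, -43.1, 6.6, 4.4, -83.6)
(array([386., 224.]), 415.4, 14.0, 6.6, 4.9, -83.8)
(array([320., 198.]), 408.3, -17.4, 55.9, 15.2, 6.4)
```

>>> move_arm:
  plan:
    - {"tx":0,"ty":0,"tz":2,"wx":0,"wy":0,"wz":0}
    - {"tx":0,"ty":0,"tz":1.8,"wx":0,"wy":0,"wz":0}
    - {"tx":0,"ty":0,"tz":0.85,"wx":0,"wy":0,"wz":0}
    - {"tx":0,"ty":0,"tz":0,"wx":0,"wy":0,"wz":0}
    - {"tx":-1,"ty":0,"tz":0,"wx":0,"wy":0,"wz":0}
    - {"tx":-1.3,"ty":0,"tz":0,"wx":0,"wy":0,"wz":0}
    - {"tx":-1.3,"ty":0,"tz":0,"wx":0,"wy":0,"wz":0}
    - {"tx":-1.3,"ty":0,"tz":0,"wx":0,"wy":0,"wz":0}
    - {"tx":-0.8,"ty":0,"tz":0,"wx":0,"wy":0,"wz":0}
    - {"tx":-0.5,"ty":0,"tz":0,"wx":0,"wy":0,"wz":0}
    - {"tx":0,"ty":0,"tz":0,"wx":0,"wy":0,"wz":0}
    - {"tx":0,"ty":0,"tz":0,"wx":0,"wy":0,"wz":0}

```text
time_s: 29.98
ee_pos: [497.2, -7.3, 12.8]
ee_rot: [180.0, -0.1, -173.6]
force: [0.0, -0.2, -3.7]
gripper_width: 15.6
gripper_force: 45.0
```

```bash
python3 - <<'E'
from h import *
print(injig(),env.state()["gripper_width"],env.state()["force"])
E
```

```text
[ -42.73   -3.17   12.82 -173.62] 15.593633185652934 [ 0.04660887 -0.15657366 -3.65464747]
```

>>> move_arm:
  plan:
    - {"tx":-0.4,"ty":0.1,"tz":0.05,"wx":0,"wy":0,"wz":0}
    - {"tx":-0.3,"ty":0.1,"tz":0.05,"wx":0,"wy":0,"wz":0}
    - {"tx":0,"ty":0.1,"tz":0,"wx":0,"wy":0,"wz":0}
    - {"tx":0,"ty":0.1,"tz":0,"wx":0,"wy":0,"wz":0}
    - {"tx":0,"ty":0.08,"tz":0,"wx":0,"wy":0,"wz":0}
    - {"tx":-0.1,"ty":0,"tz":0,"wx":0,"wy":0,"wz":0}
    - {"tx":-0.1,"ty":0,"tz":0,"wx":0,"wy":0,"wz":0}
    - {"tx":-0.1,"ty":0,"tz":0,"wx":0,"wy":0,"wz":0}
    - {"tx":-0.1,"ty":0,"tz":0,"wx":0,"wy":0,"wz":0}
    - {"tx":0,"ty":0,"tz":0,"wx":0,"wy":0,"wz":0}
    - {"tx":0,"ty":0,"tz":0,"wx":0,"wy":0,"wz":0}
    - {"tx":0,"ty":0,"tz":0,"wx":0,"wy":0,"wz":0}

```text
time_s: 30.98
ee_pos: [505.5, -2.6, 11.7]
ee_rot: [-179.9, -0.3, -173.6]
force: [-3.9, -5.9, -0.6]
gripper_width: 15.6
gripper_force: 45.0
```

```bash
python3 - <<'E'
from h import *
print(injig(),env.state()["gripper_width"],env.state()["force"],env.state()["torque"])
E
```

```text
[ -33.97    0.52   11.67 -173.61] 15.60002970974762 [-3.8660517  -5.86133102 -0.59464985] [-1.02210937  0.61162799 -0.20196468]
```

>>> move_arm:
  plan:
    - {"tx":-0.1,"ty":0,"tz":0,"wx":0,"wy":0,"wz":0}
    - {"tx":-0.1,"ty":0,"tz":0,"wx":0,"wy":0,"wz":0}
    - {"tx":-0.1,"ty":0,"tz":0,"wx":0,"wy":0,"wz":0}
    - {"tx":0,"ty":0,"tz":0,"wx":0,"wy":0,"wz":0}
    - {"tx":0,"ty":0,"tz":0,"wx":0,"wy":0,"wz":0}

```text
time_s: 31.4
ee_pos: [505.5, -2.6, 11.5]
ee_rot: [-179.9, -0.6, -173.6]
force: [-10.4, -7.8, 3.7]
gripper_width: 15.9
gripper_force: 45.0
```

```bash
python3 - <<'E'
from h import *
print(injig(),env.state()["gripper_width"],env.state()["force"],env.state()["torque"])
E
```

```text
[ -33.99    0.52   11.48 -173.6 ] 15.857024103103392 [-10.40137965  -7.80089741   3.72741955] [-1.33893581  1.43824908 -0.17135834]
```

Hard against the stop. Release, rise and go over the arm's grip.

>>> move_arm:
  plan:
    - {"tx":0,"ty":0,"tz":0,"wx":0,"wy":0,"wz":0}
    - {"tx":0,"ty":0,"tz":0,"wx":0,"wy":0,"wz":0}
    - {"tx":0,"ty":0,"tz":0,"wx":0,"wy":0,"wz":0}
    - {"tx":0,"ty":0,"tz":0,"wx":0,"wy":0,"wz":0}
    - {"tx":0.3,"ty":-0.1,"tz":-1,"wx":0,"wy":0,"wz":0}
    - {"tx":0,"ty":0,"tz":-2,"wx":0,"wy":0,"wz":0}
    - {"tx":0,"ty":0,"tz":-3.5,"wx":0,"wy":0,"wz":0}
    - {"tx":0,"ty":0,"tz":-4,"wx":0,"wy":0,"wz":0}
    - {"tx":0,"ty":0,"tz":-4,"wx":0,"wy":0,"wz":0}
    - {"tx":0,"ty":0,"tz":-4,"wx":0,"wy":0,"wz":0}
    - {"tx":0,"ty":0,"tz":-1,"wx":0,"wy":0,"wz":0}
    - {"tx":0,"ty":0,"tz":0,"wx":0,"wy":0,"wz":0}
  gripper: 5

```text
time_s: 32.4
ee_pos: [510.2, -2.5, 211.5]
ee_rot: [-179.9, 0.5, -173.6]
force: [1.1, 0.4, 0.4]
gripper_width: 50.1
gripper_force: 0.0
```

```bash
python3 - <<'E'
from h import *
w=snap("wrist","wrist14"); s=snap("scene","scene14")
print(injig())
for f in (w,s): print(*[r for r in rect(f,silver,24,minA=40) if abs(r[2])<60 and abs(r[1]-520)<60],sep="\n");print()
print("expect",J(-90,0,0),J(-45,0,0))
m=(s["color"].max(2)<40)&(np.arange(640)[None]>330)&(np.arange(640)[None]<380)&(np.arange(400)[:,None]>215)&(np.arange(400)[:,None]<250)
print(np.argwhere(m).mean(0)[::-1],m.sum())
plan(J(105,0,207),JYAW+180)
E
```

```text
[ -32.      0.56  206.68 -173.64]
(array([317., 238.]), 572.8, -2.5, 60.0, 56.2, -83.7)
(array([321., 160.]), 495.7, -4.4, 91.0, 14.6, 6.6)

(array([322., 255.]), 573.9, 3.6, 30.2, 14.8, 7.3)
(array([295., 240.]), 494.4, -5.2, 88.4, 15.1, 7.1)

expect [np.float64(449.8521665830819), np.float64(-9.354149738640704), 0] [np.float64(494.57608329154095), np.float64(-4.377074869320352), 0]
[350.53164557 233.63291139] 79
n 4 D [136.2  14.6   0.3] rv [ 0. -0.  0.]
[-3.43, -0.01, -0.01] [0.0, -0.0, 0.0]  x 4
```

>>> move_arm:
  plan:
    - {"tx":-3.4,"ty":-0.05,"tz":0,"wx":0,"wy":0,"wz":0}
    - {"tx":-3.4,"ty":0,"tz":0,"wx":0,"wy":0,"wz":0}
    - {"tx":-3.4,"ty":0,"tz":0,"wx":0,"wy":0,"wz":0}
    - {"tx":-3.4,"ty":0,"tz":0,"wx":0,"wy":0,"wz":0}
    - {"tx":0,"ty":0,"tz":0,"wx":0,"wy":0,"wz":0}
    - {"tx":0,"ty":0,"tz":0,"wx":0,"wy":0,"wz":0}
    - {"tx":0,"ty":0,"tz":2,"wx":0,"wy":0,"wz":0}
    - {"tx":0,"ty":0,"tz":2,"wx":0,"wy":0,"wz":0}
    - {"tx":0,"ty":0,"tz":1.5,"wx":0,"wy":0,"wz":0}
    - {"tx":0,"ty":0,"tz":0,"wx":0,"wy":0,"wz":0}
    - {"tx":0,"ty":0,"tz":0,"wx":0,"wy":0,"wz":0}
    - {"tx":0,"ty":0,"tz":0,"wx":0,"wy":0,"wz":0}

```text
time_s: 33.5
ee_pos: [642.9, 12.0, 152.6]
ee_rot: [180.0, 0.0, -173.6]
force: [-0.1, -0.4, -0.1]
gripper_width: 50.0
gripper_force: 0.0
```

>>> move_arm:
  plan:
    - {"tx":0,"ty":0,"tz":0,"wx":0,"wy":0,"wz":0}
    - {"tx":0,"ty":0,"tz":0,"wx":0,"wy":0,"wz":0}
    - {"tx":0,"ty":0,"tz":0,"wx":0,"wy":0,"wz":0}
    - {"tx":0,"ty":0,"tz":0,"wx":0,"wy":0,"wz":0}
    - {"tx":0,"ty":0,"tz":0,"wx":0,"wy":0,"wz":0}
    - {"tx":0,"ty":0,"tz":0,"wx":0,"wy":0,"wz":0}
  gripper: 2
  force: 15

```text
time_s: 34.0
ee_pos: [643.8, 13.0, 152.8]
ee_rot: [179.9, 0.1, -173.6]
force: [-0.4, 3.2, 3.4]
gripper_width: 30.0
gripper_force: 15.0
```

```bash
python3 - <<'E'
from h import *
g=injig();print(g,env.state()["force"],env.state()["gripper_width"])
print(167.2-g[2])
E
```

```text
[ 105.21    0.8   152.79 -173.63] [-0.41614265  3.15249291  3.38955274] 30.049847247823063
14.409999999999997
```

>>> move_arm:
  plan:
    - {"tx":0.8,"ty":-0.05,"tz":-0.15,"wx":0,"wy":0,"wz":0}
    - {"tx":0.8,"ty":0,"tz":-0.09,"wx":0,"wy":0,"wz":0}
    - {"tx":0.8,"ty":0,"tz":-0.03,"wx":0,"wy":0,"wz":0}
    - {"tx":0.8,"ty":0,"tz":0.02,"wx":0,"wy":0,"wz":0}
    - {"tx":0.8,"ty":0,"tz":0.08,"wx":0,"wy":0,"wz":0}
    - {"tx":0.8,"ty":0,"tz":0.14,"wx":0,"wy":0,"wz":0}
    - {"tx":0.78,"ty":0,"tz":0.2,"wx":0,"wy":0,"wz":0}
    - {"tx":0.77,"ty":0,"tz":0.26,"wx":0,"wy":0,"wz":0}
    - {"tx":0.75,"ty":0,"tz":0.31,"wx":0,"wy":0,"wz":0}
    - {"tx":0.72,"ty":0,"tz":0.37,"wx":0,"wy":0,"wz":0}
    - {"tx":0.69,"ty":0,"tz":0.42,"wx":0,"wy":0,"wz":0}
    - {"tx":0.66,"ty":0,"tz":0.47,"wx":0,"wy":0,"wz":0}

```text
time_s: 35.0
ee_pos: [551.7, 2.4, 132.0]
ee_rot: [179.9, 0.0, -173.6]
force: [-0.0, 5.2, 0.5]
gripper_width: 30.2
gripper_force: 15.0
```

>>> move_arm:
  plan:
    - {"tx":0.62,"ty":0,"tz":0.52,"wx":0,"wy":0,"wz":0}
    - {"tx":0.58,"ty":0,"tz":0.56,"wx":0,"wy":0,"wz":0}
    - {"tx":0.54,"ty":0,"tz":0.6,"wx":0,"wy":0,"wz":0}
    - {"tx":0.49,"ty":0,"tz":0.64,"wx":0,"wy":0,"wz":0}
    - {"tx":0.45,"ty":0,"tz":0.68,"wx":0,"wy":0,"wz":0}
    - {"tx":0.39,"ty":0,"tz":0.71,"wx":0,"wy":0,"wz":0}
    - {"tx":0.34,"ty":0,"tz":0.73,"wx":0,"wy":0,"wz":0}
    - {"tx":0.29,"ty":0,"tz":0.76,"wx":0,"wy":0,"wz":0}
    - {"tx":0.23,"ty":0,"tz":0.78,"wx":0,"wy":0,"wz":0}
    - {"tx":0.17,"ty":0,"tz":0.79,"wx":0,"wy":0,"wz":0}
    - {"tx":0.1,"ty":0,"tz":0.75,"wx":0,"wy":0,"wz":0}
    - {"tx":0.05,"ty":0,"tz":0.6,"wx":0,"wy":0,"wz":0}

```text
time_s: 36.0
ee_pos: [508.7, -2.6, 49.8]
ee_rot: [179.9, -0.1, -173.6]
force: [-1.1, 4.5, -0.3]
gripper_width: 29.9
gripper_force: 15.0
```

>>> move_arm:
  plan:
    - {"tx":0,"ty":0,"tz":0,"wx":0,"wy":0,"wz":0}
    - {"tx":0,"ty":0,"tz":0,"wx":0,"wy":0,"wz":0}
    - {"tx":0,"ty":0,"tz":0.2,"wx":0,"wy":0,"wz":0}
    - {"tx":0,"ty":0,"tz":0.1,"wx":0,"wy":0,"wz":0}
    - {"tx":0,"ty":0,"tz":0,"wx":0,"wy":0,"wz":0}
    - {"tx":0,"ty":0,"tz":0,"wx":0,"wy":0,"wz":0}

```text
time_s: 36.5
ee_pos: [508.5, -2.6, 47.0]
ee_rot: [179.9, -0.2, -173.6]
force: [-1.5, 5.2, -0.9]
gripper_width: 30.0
gripper_force: 15.0
```

```bash
python3 - <<'E'
from h import *
g=injig();print(g,env.state()["force"],env.state()["gripper_width"])
x,z=g[0],g[2]+14.5; print("angle",np.arctan2(z-60,80-x),"r",np.hypot(z-60,80-x))
E
```

```text
[ -30.92    0.18   46.98 -173.65] [-1.53840155  5.18535851 -0.93228269] 30.049682449521516
angle 0.013342158124059013 r 110.92987334347768
```

>>> move_arm:
  plan:
    - {"tx":0,"ty":0,"tz":0,"wx":0,"wy":0,"wz":0}
    - {"tx":0,"ty":0,"tz":0,"wx":0,"wy":0,"wz":0}
    - {"tx":0,"ty":0,"tz":0,"wx":0,"wy":0,"wz":0}
    - {"tx":0,"ty":0,"tz":0,"wx":0,"wy":0,"wz":0}
    - {"tx":0,"ty":0,"tz":0,"wx":0,"wy":0,"wz":0}
    - {"tx":0,"ty":0,"tz":0,"wx":0,"wy":0,"wz":0}
    - {"tx":0,"ty":0,"tz":0,"wx":0,"wy":0,"wz":0}
    - {"tx":0,"ty":0,"tz":0,"wx":0,"wy":0,"wz":0}
    - {"tx":0,"ty":0,"tz":0,"wx":0,"wy":0,"wz":0}
    - {"tx":0,"ty":0,"tz":0,"wx":0,"wy":0,"wz":0}
    - {"tx":0,"ty":0,"tz":0,"wx":0,"wy":0,"wz":0}
    - {"tx":0,"ty":0,"tz":0,"wx":0,"wy":0,"wz":0}
  gripper: 4.5

```text
time_s: 37.5
ee_pos: [510.0, -3.2, 47.8]
ee_rot: [180.0, 0.0, -173.6]
force: [-0.4, 0.5, -0.1]
gripper_width: 45.2
gripper_force: 0.0
```

>>> move_arm:
  plan:
    - {"tx":0,"ty":0,"tz":0,"wx":0,"wy":0,"wz":0}
    - {"tx":0,"ty":0,"tz":0,"wx":0,"wy":0,"wz":0}
    - {"tx":0,"ty":0,"tz":0,"wx":0,"wy":0,"wz":0}
    - {"tx":0,"ty":0,"tz":0,"wx":0,"wy":0,"wz":0}
    - {"tx":0,"ty":0,"tz":0,"wx":0,"wy":0,"wz":0}
    - {"tx":0,"ty":0,"tz":0,"wx":0,"wy":0,"wz":0}
    - {"tx":0,"ty":0,"tz":0,"wx":0,"wy":0,"wz":0}
    - {"tx":0,"ty":0,"tz":0,"wx":0,"wy":0,"wz":0}
    - {"tx":0,"ty":0,"tz":0,"wx":0,"wy":0,"wz":0}
    - {"tx":0,"ty":0,"tz":0,"wx":0,"wy":0,"wz":0}
    - {"tx":0,"ty":0,"tz":0,"wx":0,"wy":0,"wz":0}
    - {"tx":0,"ty":0,"tz":0,"wx":0,"wy":0,"wz":0}

```text
time_s: 38.5
ee_pos: [510.0, -3.2, 47.8]
ee_rot: [180.0, 0.0, -173.6]
force: [0.4, 0.1, 0.9]
gripper_width: 44.8
gripper_force: 0.0
```

```bash
python3 - <<'E'
from h import *
s=snap("scene","scene15");w=snap("wrist","wrist15")
print(injig(),env.state()["force"],env.state()["gripper_width"])
print(*[r for r in rect(w,silver,24,minA=40) if abs(r[2])<60 and abs(r[1]-490)<60],sep="\n");print()
im=s["color"][200:300,250:370];cv2.imwrite("pics/c15.png",cv2.resize(im,None,fx=4,fy=4,interpolation=3)[:,:,::-1])
E
```

```text
[ -29.53   -0.57   47.76 -173.64] [0.2473169  0.15067129 0.3429075 ] 44.77041434736059
(array([322., 179.]), 481.0, -6.0, 62.5, 15.6, 6.1)
(array([250., 105.]), 444.5, -48.2, 9.1, 8.7, -84.0)
(array([392., 105.]), 435.8, 25.6, 9.1, 8.7, 53.3)
```

View pics/c15.png

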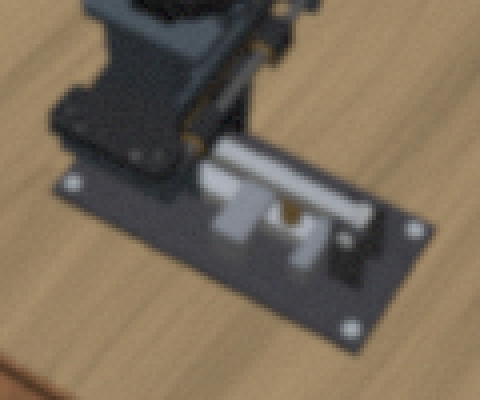

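>>> move_arm:
  plan:
    - {"tx":0,"ty":0,"tz":0,"wx":0,"wy":0,"wz":0}
    - {"tx":0,"ty":0,"tz":0,"wx":0,"wy":0,"wz":0}
    - {"tx":0,"ty":0,"tz":0,"wx":0,"wy":0,"wz":0}
    - {"tx":0,"ty":0,"tz":0,"wx":0,"wy":0,"wz":0}
    - {"tx":0,"ty":0,"tz":0,"wx":0,"wy":0,"wz":0}
    - {"tx":0,"ty":0,"tz":0,"wx":0,"wy":0,"wz":0}
  gripper: 2
  force: 15

```text
time_s: 39.1
ee_pos: [509.9, -2.5, 47.7]
ee_rot: [179.9, -0.0, -173.7]
force: [0.0, 4.9, 0.2]
gripper_width: 30.2
gripper_force: 15.0
```

>>> move_arm:
  plan:
    - {"tx":-0.05,"ty":0,"tz":-0.8,"wx":0,"wy":0,"wz":0}
    - {"tx":-0.1,"ty":0,"tz":-0.8,"wx":0,"wy":0,"wz":0}
    - {"tx":-0.17,"ty":0,"tz":-0.79,"wx":0,"wy":0,"wz":0}
    - {"tx":-0.23,"ty":0,"tz":-0.78,"wx":0,"wy":0,"wz":0}
    - {"tx":-0.29,"ty":0,"tz":-0.76,"wx":0,"wy":0,"wz":0}
    - {"tx":-0.34,"ty":0,"tz":-0.73,"wx":0,"wy":0,"wz":0}
    - {"tx":-0.39,"ty":0,"tz":-0.71,"wx":0,"wy":0,"wz":0}
    - {"tx":-0.45,"ty":0,"tz":-0.68,"wx":0,"wy":0,"wz":0}
    - {"tx":-0.49,"ty":0,"tz":-0.64,"wx":0,"wy":0,"wz":0}
    - {"tx":-0.54,"ty":0,"tz":-0.6,"wx":0,"wy":0,"wz":0}
    - {"tx":-0.58,"ty":0,"tz":-0.56,"wx":0,"wy":0,"wz":0}
    - {"tx":-0.62,"ty":0,"tz":-0.52,"wx":0,"wy":0,"wz":0}

```text
time_s: 40.1
ee_pos: [548.6, 2.0, 130.9]
ee_rot: [179.9, -0.5, -173.6]
force: [-6.2, 4.2, 1.1]
gripper_width: 30.0
gripper_force: 15.0
```

>>> move_arm:
  plan:
    - {"tx":-0.68,"ty":0,"tz":-0.53,"wx":0,"wy":0,"wz":0}
    - {"tx":-0.72,"ty":0,"tz":-0.48,"wx":0,"wy":0,"wz":0}
    - {"tx":-0.76,"ty":0,"tz":-0.42,"wx":0,"wy":0,"wz":0}
    - {"tx":-0.79,"ty":0,"tz":-0.36,"wx":0,"wy":0,"wz":0}
    - {"tx":-0.82,"ty":0,"tz":-0.29,"wx":0,"wy":0,"wz":0}
    - {"tx":-0.84,"ty":0,"tz":-0.23,"wx":0,"wy":0,"wz":0}
    - {"tx":-0.85,"ty":0,"tz":-0.16,"wx":0,"wy":0,"wz":0}
    - {"tx":-0.86,"ty":0,"tz":-0.09,"wx":0,"wy":0,"wz":0}
    - {"tx":-0.87,"ty":0,"tz":-0.02,"wx":0,"wy":0,"wz":0}
    - {"tx":-0.87,"ty":0,"tz":0.04,"wx":0,"wy":0,"wz":0}
    - {"tx":-0.86,"ty":0,"tz":0.11,"wx":0,"wy":0,"wz":0}
    - {"tx":-0.85,"ty":0,"tz":0.18,"wx":0,"wy":0,"wz":0}

```text
time_s: 41.1
ee_pos: [649.6, 13.7, 155.1]
ee_rot: [179.9, 0.0, -173.6]
force: [-1.5, 6.1, 3.9]
gripper_width: 29.8
gripper_force: 15.0
```

>>> move_arm:
  plan:
    - {"tx":0,"ty":0,"tz":0,"wx":0,"wy":0,"wz":0}
    - {"tx":0,"ty":0,"tz":0,"wx":0,"wy":0,"wz":0}
    - {"tx":0,"ty":0,"tz":0,"wx":0,"wy":0,"wz":0}
    - {"tx":0,"ty":0,"tz":0,"wx":0,"wy":0,"wz":0}

```text
time_s: 41.43
ee_pos: [650.6, 13.8, 154.9]
ee_rot: [179.9, 0.2, -173.6]
force: [0.6, 5.8, 2.1]
gripper_width: 29.7
gripper_force: 15.0
```

```bash
python3 - <<'E'
from h import *
g=injig();print(g,env.state()["force"],env.state()["gripper_width"])
x,z=g[0],g[2]+13; print("angle",np.arctan2(z-60,80-x),"r",np.hypot(z-60,80-x))
E
```

```text
[ 112.09    0.78  154.92 -173.65] [0.55269726 5.83022543 2.11807816] 29.717057536059578
angle 1.8598200567484013 r 112.58993960385625
```

>>> move_arm:
  plan:
    - {"tx":0,"ty":0,"tz":0,"wx":0,"wy":0,"wz":0}
    - {"tx":0,"ty":0,"tz":0,"wx":0,"wy":0,"wz":0}
    - {"tx":0,"ty":0,"tz":0,"wx":0,"wy":0,"wz":0}
    - {"tx":0,"ty":0,"tz":-2,"wx":0,"wy":0,"wz":0}
    - {"tx":0,"ty":0,"tz":-3,"wx":0,"wy":0,"wz":0}
    - {"tx":0,"ty":0,"tz":-1,"wx":0,"wy":0,"wz":0}
    - {"tx":3.7,"ty":0,"tz":0,"wx":0,"wy":0,"wz":0}
    - {"tx":4,"ty":0,"tz":0,"wx":0,"wy":0,"wz":0}
    - {"tx":4,"ty":0.05,"tz":2,"wx":0,"wy":0,"wz":0}
    - {"tx":3,"ty":0,"tz":3,"wx":0,"wy":0,"wz":0}
    - {"tx":0,"ty":0,"tz":4,"wx":0,"wy":0,"wz":0}
    - {"tx":0,"ty":0,"tz":4,"wx":0,"wy":0,"wz":0}
  gripper: 4.5

```text
time_s: 42.43
ee_pos: [505.3, -3.8, 86.0]
ee_rot: [-179.9, 0.2, -173.7]
force: [0.1, -0.5, 0.1]
gripper_width: 44.6
gripper_force: 0.0
```

```bash
python3 - <<'E'
from h import *
w=snap("wrist","wrist16");s=snap("scene","scene16")
print(injig())
for f in (w,s): print(*[r for r in rect(f,silver,24,minA=20) if abs(r[2])<60 and abs(r[1]-490)<60],sep="\n");print()
m=(s["color"].max(2)<40)&(np.arange(640)[None]>330)&(np.arange(640)[None]<380)&(np.arange(400)[:,None]>215)&(np.arange(400)[:,None]<250)
print(np.argwhere(m).mean(0)[::-1],m.sum())
plan(J(-34,0,11),JYAW+180)
E
```

```text
[ -38.4     0.24   81.   -173.65]
(array([322., 194.]), 494.7, -4.4, 89.5, 15.5, 6.4)
(array([380., 112.]), 435.6, 26.1, 8.7, 8.2, 8.2)
(array([261., 113.]), 444.1, -48.7, 9.3, 8.3, 4.4)

(array([301., 244.]), 512.4, -2.9, 53.7, 15.1, 7.3)

[350.57692308 233.51282051] 78
n 2 D [  4.4   0.2 -70. ] rv [ 0.001 -0.013 -0.   ]
[-0.25, -0.02, 3.5] [0.001, -0.006, -0.0]  x 1
[-0.23, -0.01, 3.5] [0.001, -0.006, -0.0]  x 1
```

>>> move_arm:
  plan:
    - {"tx":0,"ty":0,"tz":2.5,"wx":0,"wy":0,"wz":0}
    - {"tx":0,"ty":0,"tz":2.5,"wx":0,"wy":0,"wz":0}
    - {"tx":0,"ty":0,"tz":1.5,"wx":0,"wy":0,"wz":0}
    - {"tx":0,"ty":0,"tz":0.7,"wx":0,"wy":0,"wz":0}
    - {"tx":0,"ty":0,"tz":0,"wx":0,"wy":0,"wz":0}
    - {"tx":0,"ty":0,"tz":0,"wx":0,"wy":0,"wz":0}
    - {"tx":0,"ty":0,"tz":0,"wx":0,"wy":0,"wz":0}

```text
time_s: 43.12
ee_pos: [508.0, -3.3, 15.4]
ee_rot: [-180.0, 0.2, -173.6]
force: [0.0, 0.5, -0.1]
gripper_width: 45.2
gripper_force: 0.0
```

>>> move_arm:
  plan:
    - {"tx":0,"ty":0,"tz":0,"wx":0,"wy":0,"wz":0}
    - {"tx":0,"ty":0,"tz":0,"wx":0,"wy":0,"wz":0}
    - {"tx":0,"ty":0,"tz":0,"wx":0,"wy":0,"wz":0}
    - {"tx":0,"ty":0,"tz":0,"wx":0,"wy":0,"wz":0}
    - {"tx":0,"ty":0,"tz":0,"wx":0,"wy":0,"wz":0}
    - {"tx":0,"ty":0,"tz":0,"wx":0,"wy":0,"wz":0}
  gripper: 0.5
  force: 45

```text
time_s: 43.62
ee_pos: [506.6, -3.1, 14.1]
ee_rot: [180.0, 0.0, -173.6]
force: [-0.8, 0.6, 2.2]
gripper_width: 15.5
gripper_force: 45.0
```

```bash
python3 -c "
from h import *
print(injig(),env.state()['force'])"
```

```text
[-3.2960e+01 -4.0000e-02  1.4130e+01 -1.7364e+02] [-0.81379276  0.6390112   2.2384721 ]
```

>>> move_arm:
  plan:
    - {"tx":0.4,"ty":-0.05,"tz":-0.1,"wx":0,"wy":0,"wz":0}
    - {"tx":1,"ty":-0.05,"tz":0,"wx":0,"wy":0,"wz":0}
    - {"tx":1.5,"ty":0,"tz":0,"wx":0,"wy":0,"wz":0}
    - {"tx":2,"ty":0,"tz":0,"wx":0,"wy":0,"wz":0}
    - {"tx":2,"ty":0,"tz":0,"wx":0,"wy":0,"wz":0}
    - {"tx":1.2,"ty":0,"tz":0,"wx":0,"wy":0,"wz":0}
    - {"tx":0,"ty":0,"tz":-2,"wx":0,"wy":0,"wz":0}
    - {"tx":0,"ty":0,"tz":-3,"wx":0,"wy":0,"wz":0}
    - {"tx":0,"ty":0,"tz":0,"wx":0,"wy":0,"wz":0}
    - {"tx":0,"ty":0,"tz":0,"wx":0,"wy":0,"wz":0}
    - {"tx":0,"ty":0,"tz":0,"wx":0,"wy":0,"wz":0}

```text
time_s: 44.53
ee_pos: [424.5, -13.2, 64.0]
ee_rot: [180.0, -0.1, -173.6]
force: [0.3, -0.3, -4.4]
gripper_width: 15.4
gripper_force: 45.0
```

```bash
python3 - <<'E'
from h import *
print(injig(),env.state()["gripper_width"],env.state()["gripper_force"])
plan([487.9,-298,65],184.9,rows=9)
E
```

```text
[-115.61   -0.97   63.97 -173.64] 15.444915082166816 44.99868392944336
n 9 D [  63.4 -284.8    1. ] rv [ 0.    -0.002  0.025]
[-0.35, -3.22, -0.01] [0.0, -0.0, 0.003]  x 1
[-0.36, -3.22, -0.01] [0.0, -0.0, 0.003]  x 1
[-0.37, -3.22, -0.01] [0.0, -0.0, 0.003]  x 1
[-0.38, -3.22, -0.01] [0.0, -0.0, 0.003]  x 1
[-0.39, -3.22, -0.01] [0.0, -0.0, 0.003]  x 1
[-0.4, -3.22, -0.01] [0.0, -0.0, 0.003]  x 1
[-0.41, -3.22, -0.01] [0.0, -0.0, 0.003]  x 1
[-0.42, -3.22, -0.01] [0.0, -0.0, 0.003]  x 1
[-0.43, -3.21, -0.01] [0.0, -0.0, 0.003]  x 1
```

>>> move_arm:
  plan:
    - {"tx":-0.35,"ty":-3.2,"tz":0,"wx":0,"wy":0,"wz":0.003}
    - {"tx":-0.35,"ty":-3.2,"tz":0,"wx":0,"wy":0,"wz":0.003}
    - {"tx":-0.4,"ty":-3.2,"tz":0,"wx":0,"wy":0,"wz":0.003}
    - {"tx":-0.4,"ty":-3.2,"tz":0,"wx":0,"wy":0,"wz":0.003}
    - {"tx":-0.4,"ty":-3.2,"tz":0,"wx":0,"wy":0,"wz":0.003}
    - {"tx":-0.4,"ty":-3.2,"tz":0,"wx":0,"wy":0,"wz":0.003}
    - {"tx":-0.4,"ty":-3.2,"tz":0,"wx":0,"wy":0,"wz":0.003}
    - {"tx":-0.4,"ty":-3.2,"tz":0,"wx":0,"wy":0,"wz":0.003}
    - {"tx":-0.4,"ty":-3.3,"tz":0,"wx":0,"wy":0,"wz":0}
    - {"tx":0,"ty":0,"tz":1,"wx":0,"wy":0,"wz":0}
    - {"tx":0,"ty":0,"tz":1,"wx":0,"wy":0,"wz":0}
    - {"tx":0,"ty":0,"tz":0,"wx":0,"wy":0,"wz":0}

```text
time_s: 45.53
ee_pos: [486.2, -295.1, 40.5]
ee_rot: [179.6, -0.4, -175.0]
force: [-0.7, 0.8, -3.9]
gripper_width: 15.8
gripper_force: 45.0
```

>>> move_arm:
  plan:
    - {"tx":0,"ty":0,"tz":0,"wx":0,"wy":0,"wz":0}
    - {"tx":0,"ty":0,"tz":0,"wx":0,"wy":0,"wz":0}

```text
time_s: 45.7
ee_pos: [488.8, -295.9, 44.1]
ee_rot: [179.9, -0.1, -174.9]
force: [0.0, 0.4, -3.3]
gripper_width: 15.5
gripper_force: 45.0
```

```bash
python3 - <<'E'
from h import *
s=snap("scene","scene17"); print(env.state()["ee_pos"],env.state()["ee_rot"],env.state()["gripper_width"])
print(*[r for r in rect(s,silver,54,minA=40) if abs(r[2]+290)<90 and abs(r[1]-490)<90],sep="\n")
E
```

```text
[ 489.32163909 -296.19114734   44.73874882] [ 1.79969077e+02 -2.62644668e-02 -1.74939549e+02] 15.543858903374435
(array([223., 332.]), 532.5, -292.6, 76.5, 15.4, 5.0)
(array([238., 307.]), 518.7, -231.0, 77.8, 14.7, 5.2)
```

>>> move_arm:
  plan:
    - {"tx":0,"ty":0,"tz":1,"wx":0,"wy":0,"wz":0}
    - {"tx":0,"ty":0,"tz":1,"wx":0,"wy":0,"wz":0}
    - {"tx":0,"ty":0,"tz":0.8,"wx":0,"wy":0,"wz":0}
    - {"tx":0,"ty":0,"tz":0.4,"wx":0,"wy":0,"wz":0}
    - {"tx":0,"ty":0,"tz":0.1,"wx":0,"wy":0,"wz":0}
    - {"tx":0,"ty":0,"tz":0,"wx":0,"wy":0,"wz":0}
    - {"tx":0,"ty":0,"tz":0,"wx":0,"wy":0,"wz":0}

```text
time_s: 46.33
ee_pos: [489.6, -297.4, 11.7]
ee_rot: [-180.0, 0.0, -175.0]
force: [-0.4, 0.8, -4.2]
gripper_width: 15.6
gripper_force: 45.0
```

>>> move_arm:
  plan:
    - {"tx":0,"ty":0,"tz":0,"wx":0,"wy":0,"wz":0}
    - {"tx":0,"ty":0,"tz":0,"wx":0,"wy":0,"wz":0}
    - {"tx":0,"ty":0,"tz":0,"wx":0,"wy":0,"wz":0}
    - {"tx":0,"ty":0,"tz":0,"wx":0,"wy":0,"wz":0}
    - {"tx":0,"ty":0,"tz":-2,"wx":0,"wy":0,"wz":0}
    - {"tx":0,"ty":0,"tz":-4,"wx":0,"wy":0,"wz":0}
    - {"tx":0,"ty":0,"tz":-4,"wx":0,"wy":0,"wz":0}
    - {"tx":0,"ty":0,"tz":-4,"wx":0,"wy":0,"wz":0}
    - {"tx":0,"ty":0,"tz":-4,"wx":0,"wy":0,"wz":0}
    - {"tx":0,"ty":0,"tz":0,"wx":0,"wy":0,"wz":0}
    - {"tx":0,"ty":0,"tz":0,"wx":0,"wy":0,"wz":0}
  gripper: 3.5

```text
time_s: 47.25
ee_pos: [490.8, -298.1, 195.0]
ee_rot: [-179.8, 0.3, -175.0]
force: [0.3, -0.4, 0.1]
gripper_width: 34.6
gripper_force: 0.0
```

```bash
python3 - <<'E'
from h import *
w=snap("wrist","wrist18");s=snap("scene","scene18")
for f in(w,s): print(*[r for r in rect(f,silver,21,minA=40) if abs(r[2]+250)<90 and abs(r[1]-490)<90],sep="\n");print()
m=(s["color"].max(2)<40)&(np.arange(640)[None]>330)&(np.arange(640)[None]<380)&(np.arange(400)[:,None]>215)&(np.arange(400)[:,None]<250)
print(np.argwhere(m).mean(0)[::-1],m.sum())
cv2.imwrite("pics/c18.png",s["color"][:,:,::-1])
E
```

```text
(array([397., 187.]), 496.5, -223.4, 98.4, 15.4, 5.1)
(array([322., 187.]), 502.5, -296.9, 138.7, 15.4, 4.7)

(array([214., 332.]), 502.1, -297.3, 139.0, 16.0, 5.0)
(array([235., 305.]), 495.3, -223.4, 99.0, 15.8, 5.2)

[350.55128205 233.61538462] 78
```

View pics/c18.png

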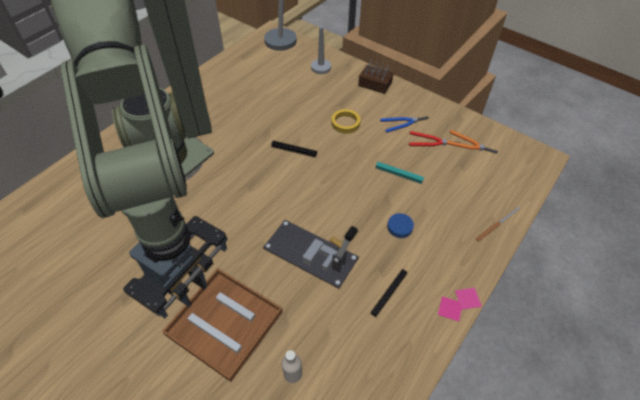

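The picture shows both bars flat in the tray, at pixels (214,332) and (235,305). The arm stands open at (350,233), and the tin, bottle and tape roll have not moved.

```bash
python3 -c "
from workcell import env
print(env.job_done())"
```

```text
the job is handed in; nothing more can be done
None
```

I marked both silver bars that were there, the 100 mm then the 140 mm, and laid them flat in the tray with the punch arm standing open. The job is handed in, but no verdict came back.

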